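# Put the pegs away in the child-locked cupboard

### The arm

A 6-joint arm with a two-finger parallel gripper is mounted at the origin on the work surface. World frame = base frame: x ahead of the robot, y to its left, z up, the work surface at z = 0. Lengths are in m, angles in degrees, forces in N, time in s.
With the tool pointing down it reaches from about 0.25 to 0.775 m from the base axis. Payload 4 kg.
Tool frame: the origin (TCP) lies midway between the tips of the shut fingers; the grasp point (between the pads) lies 19 mm behind it; z points along the fingers, y is the line along which they close (so a half turn about z gives the same grasp; the last joint's range is limited). The gripper opens to 94 mm and grips with 3 to 60 N. Pads are 16 mm wide; open, the fingers measure 119 mm over their backs; the gripper's body (75 mm by 177 mm) begins 78 mm behind the grasp point.
Start: joints at [-5.907, 4.996, 78.535, -0, 96.463, -5.907], TCP at [0.55, -0, 0.181] pointing down, gripper open.
Joint ranges: [-177.83, 177.83], [-43.37, 116.18], [15.69, 146.23], [-61.86, 241.86], [9.47, 152.12], [-147.06, 147.06]. Speed limits (degrees/s): [159.86, 159.86, 180, 180, 180, 180].

### API

Orientations are given as [roll, pitch, yaw] about the fixed x, y, z axes, in that order (R = Rz(yaw) Ry(pitch) Rx(roll)).
In Python, from bench import sensors, viewer, bot gives the robot as it stands.
- The arm moves only by the shell command python3 -m jog 'ROWS' [FORCE]. ROWS is JSON, a list of rows, each a list of 5 numbers: the shift along the tool's x, y, z in units of 10 cm (1.0 is 10 cm), then the turn about the tool's z in units of 0.5 rad (1.0 is 0.5 rad), then the closure, from 0 (fully open) to 1 (shut). A call has 1 to 8 rows; each row is the pose to reach, as a shift and turn from the pose commanded when the call began, along the tool's axes at that moment; what a row does not reach only later rows make up. A row lasts 1/8 s, in which the tool goes at most 62.5 mm and 10.7 degrees, less where a joint would pass 70% of its speed; a pose out of reach is approached as far as the arm can. A call with a number of a shift or a turn outside -1 to 1 is refused whole. A call with a gripper value outside its range is refused whole. The fingers move at their own pace and stop on an object; FORCE is the grip in N (left out, the last holds). Time passes only in rows, so rows that repeat a pose let the fingers close. It gives the time, the measured TCP pose, the force, the opening and the grip force at its end, in the units of the state.
- sensors.state(): the state, without advancing time (a new reading comes with each control period).
- viewer.capture(name): name is "scene" or "side" or "wrist"; returns (picture, depth): 400x640x3 uint8, red, green, blue; 400x640 float32, m along the optical axis (not along the pixel's ray), 0 where there is no reading.
- viewer.camera_info(name): a dict with "fx", "fy", "cx", "cy" (pixels), "rvec" (rotation vector, rad) and "tvec" (3), from world to camera coordinates, as OpenCV has them; the wrist camera has in their place "mount" (4x4, takes a point from camera to tool coordinates, whose origin is the TCP and whose axes are the flange's). Camera axes: x right, y down, z forward; pixel columns grow to the right and rows downward; lengths in m; the calibration is good to about 2 mm. A picture is of the moment at which its call begins: read the wrist's pose just before it. camera_info takes no time and is no camera call.
- bot.close_job(): hands the job in; it is judged then, once.
The state is a dict: "t": time; "joint_positions": joint angles; "qvel": joint speeds; "joint_efforts": joint torques, N m; "eef_pos": TCP position; "eef_rot": TCP orientation; "ft_force": force on the tool from outside, world axes, zero at the start; "wrist_torque": the same for the moment, N m; "finger_gap": finger opening in m; "gripper_force": force on a finger pad.
Only numpy, scipy, OpenCV 4.12 (cv2) and the standard library are available. Lean on these libraries where they do the work, as an engineer would, in place of code of your own. Each camera call takes 0.05 s, during which the arm holds its last target. There are 200 camera calls.

### The job

Put all the loose clothes pegs away in the tin inside the low cupboard: press the child-lock hook down through its slot so that the door springs ajar, slide the door fully open, and lift the lid off the tin and lay it right way up on the drainer board. Put every peg lying on the board into the tin, put the lid back so that it sits level and fully down on the tin, and slide the door shut until the hook has caught again. Leave the jug, the dustpan and the bottle where they stand.

Things in the scene. Friction and masses are not known exactly. Their poses are not given: they have to be found in the camera images.
- cupboard: Low fixed white cupboard, 200 (x) x 495 (y) x 115 mm high. Origin at its underside, 245 mm from its latch end (-y end); its door slides open to +y. Inner floor 8 mm high. Top: latch bay at y -245 to -180 mm; opening (184 mm in x, y -144 to +34) over the tin, under the door; then a fixed deck, 96 mm high. Rails 129 mm high along both sides.
- door (a joint): Plywood panel 184 x 215 x 10 mm flat on the cupboard, top face 127 mm above the bench. Value: m slid open to the cupboard's +y, 0 shut, 0.215 fully open. 1 N friction, stays where left. The hook holds it at about 0.002. Freed, a sprung plunger (3.8 N) pushes it to about 0.028. To relock, push to 0 or just below (stop -0.003) with 10 to 15 N: it rides over the hook, which springs up behind it.
- door_handle (a point): Middle of the steel bar handle on the door, at own (0, -90, 157) mm of the cupboard when shut, moving with the door. Bar 100 mm long along the cupboard's x, 14 mm thick in y, 12 mm high, on two end posts, its top 36 mm above the door. Can be pinched from above across y.
- hook (a joint): Sprung child-safety hook in the latch bay. Value: m pressed down, 0 up (locked), 0.014 bottomed. Spring 2.4 N at the top, 5.2 N at the bottom. Pressed beyond about 0.010 it clears the door, which springs ajar. It rises again when let go.
- hook_pad (a point): Middle of the top of the hook's grey push pad, 60 (x) x 30 (y) mm, at cupboard (0, -212, 103) mm when up; moves down with the hook. It is seen through the only slot, 64 mm (x) x 34 mm (y), in the latch bay's steel top plate, whose face is 115 mm high: so the pad lies 12 mm down the slot. Closed fingertips fit through.
- tin: Peg tin, bare aluminium open box fixed to the cupboard's floor under the door, 136 (x) x 126 (y) x 62 mm high, wall 3 mm, floor 3 mm. Origin at the centre of its underside (8 mm above the bench), z up.
- lid: Loose aluminium lid, 0.16 kg: plate 142 (x) x 132 (y) x 5 mm above a plug 118 x 108 x 8 mm that drops loosely into the tin (6 mm play each side). Origin at the centre of the plug's underside: seated, 54 mm above the tin's origin; right way up on the bench, at height 0. On top a wooden grip bar 60 mm long (x), 14 mm thick (y), from 13 to 35 mm above the origin.
- peg0: Jumbo wooden clothes peg with a steel spring, lying on its side, 90 (x) x 18 (y) x 14 mm high, 25 g. Origin at the centre of its underside. May be absent (None).
- peg1: Jumbo wooden clothes peg with a steel spring, lying on its side, 90 (x) x 18 (y) x 14 mm high, 25 g. Origin at the centre of its underside. May be absent (None).
- peg2: Jumbo wooden clothes peg with a steel spring, lying on its side, 90 (x) x 18 (y) x 14 mm high, 25 g. Origin at the centre of its underside. May be absent (None).
- peg3: Jumbo wooden clothes peg with a steel spring, lying on its side, 90 (x) x 18 (y) x 14 mm high, 25 g. Origin at the centre of its underside. May be absent (None).
- jug: Blue plastic jug, bystander, 190 mm high, 124 mm wide, handle on its +y. Origin at the centre of its base.
- dustpan: Aluminium dustpan, bystander, pan 140 (x) x 180 (y) mm, back wall 45 mm high, handle reaching to x = +180 mm. Origin at the centre of the pan's underside.
- bottle: Capped glass bottle, bystander, 68 mm wide, 210 mm high. Origin at the centre of its base.
Not all that is in view belongs to the job. What is shaped like the peg0 but blue or pink is not meant.

How it is judged:
By the outcome, as a careful person would: the job done as asked, in the order asked, and still so for the second after the job is handed in, with the robot touching nothing.
Of peg0, peg1, peg2, peg3 only 2 to 4 are there at a start; the rules pass over those that are not, and their reading is None.
At some moment in a run one of peg0, peg1, peg2, peg3 may be knocked a few centimetres aside while the robot is not near it.
It also fails if it takes over 210 s, if anything falls off the work surface, if the arm or the gripper's body presses on something with over 40 N, if the wrist force passes 120 N, or if a joint passes its speed limit or range.

## Working session

There is one attempt and no reset: what is moved stays moved. The work goes in short steps, Python scripts to look and compute and a shell command to move; the robot and the scene stay as the last step left them, time stands still between calls to the robot, and variables do not carry over. Pictures are saved under pics/ and viewed, at most 16 in all, crops included, and the job is handed in when it is done.

```bash
mkdir -p pics; ls
cat > h.py <<'E'
import numpy as np, cv2
from scipy.spatial.transform import Rotation as Ro
from bench import sensors, viewer, bot
def cam(n,st=None):
    i=viewer.camera_info(n); K=np.array([[i['fx'],0,i['cx']],[0,i['fy'],i['cy']],[0,0,1]])
    if 'mount' in i:
        s=st or sensors.state(); T=np.eye(4); T[:3,:3]=Ro.from_euler('xyz',s['eef_rot'],degrees=True).as_matrix(); T[:3,3]=s['eef_pos']
        M=T@np.array(i['mount']); return K,M[:3,:3],M[:3,3]
    R=cv2.Rodrigues(np.array(i['rvec'],float))[0]; return K,R.T,-R.T@np.array(i['tvec'])
def onplane(c,uv,z):
    K,R,t=c; d=R@np.linalg.inv(K)@np.array([uv[0],uv[1],1.]); return t+d*(z-t[2])/d[2]
def cloud(c,D):
    K,R,t=c; v,u=np.mgrid[:D.shape[0],:D.shape[1]]
    p=np.stack([(u-K[0,2])/K[0,0]*D,(v-K[1,2])/K[1,1]*D,D],-1); return p@R.T+t
def shot(n,f):
    s=sensors.state(); c=cam(n,s); P,D=viewer.capture(n); cv2.imwrite('pics/'+f+'.png',P[:,:,::-1]); np.save('pics/'+f+'.npy',D); return c,P,D
E
python3 - <<'E'
from h import *
for n in ('scene','side','wrist'):
    c,P,D=shot(n,n+'0'); print(n,c[2].round(3),c[1][:,2].round(2),(D>0).mean())
print(sensors.state())
E
```

```text
pics
scene [ 1.481 -0.48   1.121] [-0.64  0.38 -0.67] 0.9960859375
side [ 0.577 -0.895  1.281] [-0.03  0.65 -0.76] 0.99580078125
wrist [0.55  0.085 0.384] [-0.   -0.28 -0.96] 0.995984375
{'t': 0.15, 'joint_positions': array([-5.90847333e+00,  5.03026698e+00,  7.86028154e+01, -1.44215865e-03,
        9.64637621e+01, -5.90642931e+00]), 'qvel': array([ 0.05369447, -0.10690719, -0.39908848,  0.00188714, -0.11560655,
       -0.03553277]), 'joint_efforts': array([ 1.24418581e-03, -3.40636396e+01, -3.02795255e+01,  7.18983379e-02,
        3.04441026e-02, -1.11468453e-04]), 'eef_pos': array([5.49540617e-01, 2.12097330e-05, 1.79782706e-01]), 'eef_rot': array([-1.79903522e+02, -8.54004570e-03,  8.99977877e+01]), 'ft_force': array([-0.20076341,  0.04217604, -0.48927625]), 'wrist_torque': array([-0.02825754,  0.06117666, -0.02014718]), 'gripper_force': 0.0, 'finger_gap': 0.09437996748458863}
```

View pics/scene0.png

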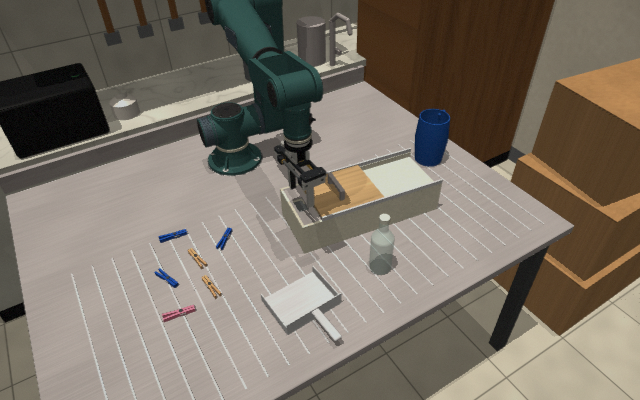

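View pics/side0.png

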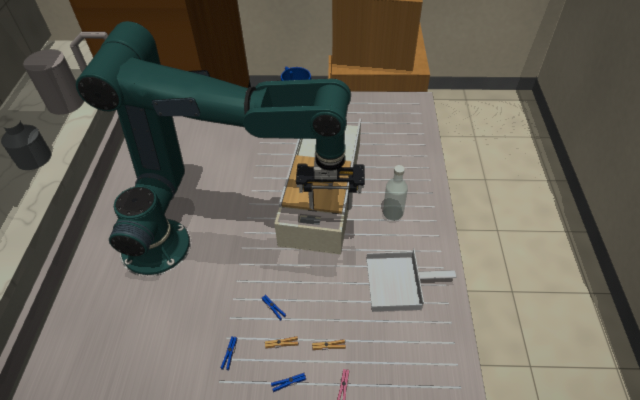

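Scene picture: two wooden pegs at (197,258) and (211,287). Lookalikes are the blue pegs at (173,236), (225,238), (166,277) and the pink one at (180,313). The door, also wooden, is at (345,190), the dustpan at (305,300), the bottle at (381,250) and the jug at (431,137). The side view shows the same two wooden pegs at (281,342) and (328,344).

```bash
cat >> h.py <<'E'
def woodmask(P,X,zlo=-0.01,zhi=0.03):
    h=cv2.cvtColor(P,cv2.COLOR_RGB2HSV); m=(h[...,0]>8)&(h[...,0]<26)&(h[...,1]>90)&(h[...,2]>60)
    m&=(X[...,2]>zlo)&(X[...,2]<zhi)&(X[...,0]>.1)&(X[...,0]<.95)&(abs(X[...,1])<.8)
    return m.astype(np.uint8)
def pegs(n,f,z=.007):
    c,P,D=shot(n,f); X=cloud(c,D); m=cv2.morphologyEx(woodmask(P,X),cv2.MORPH_CLOSE,np.ones((3,3),np.uint8))
    out=[]
    for k in cv2.findContours(m,cv2.RETR_EXTERNAL,cv2.CHAIN_APPROX_NONE)[0]:
        if cv2.contourArea(k)<25: continue
        g=np.array([onplane(c,q[0],z)[:2] for q in k])
        r=cv2.minAreaRect((g*1000).astype(np.float32)); b=cv2.boxPoints(r); e=max((b[1]-b[0],b[2]-b[1]),key=np.linalg.norm)
        out.append((np.round(np.array(r[0])/1000,4),np.round(sorted(r[1])),round(float(np.degrees(np.arctan2(e[1],e[0]))%180),1),k.mean(0)[0].round()))
    return out
E
python3 - <<'E'
from h import *
for n in ('scene','side'):
    print(n); [print(*o) for o in pegs(n,n+'1')]
allp=[]
for n in ('scene','side','wrist'):
    c=cam(n); D=np.load(f'pics/{n}0.npy'); P=cv2.imread(f'pics/{n}0.png')[:,:,::-1]; X=cloud(c,D)
    h=cv2.cvtColor(np.ascontiguousarray(P),cv2.COLOR_RGB2HSV)
    m=(X[...,2]>.085)&(X[...,2]<.135)&(X[...,0]>.3)&(X[...,0]<.72)&(X[...,1]>-.3)&(X[...,1]<.6)&(D>0)
    dk,l,st,ce=cv2.connectedComponentsWithStats(m.astype(np.uint8))
    for j in range(1,dk):
        if st[j,4]>60: q=X[l==j]; print(n,st[j],q.min(0).round(3),q.max(0).round(3))
    k=np.argmax(st[1:,4])+1; allp.append(X[l==k])
    wd=(h[...,0]>8)&(h[...,0]<26)&(h[...,1]>90)&(abs(X[...,2]-.127)<.008)
    q=X[wd]; r=cv2.minAreaRect((q[:,:2]*1000).astype(np.float32)); print(' door',r,np.median(q[:,2]))
q=np.vstack(allp); r=cv2.minAreaRect((q[:,:2]*1000).astype(np.float32)); print(r, cv2.boxPoints(r))
E
```

```text
scene
[ 0.5474 -0.3145] [21. 95.] 4.5 [211. 287.]
[ 0.4187 -0.313 ] [22. 95.] 10.4 [197. 258.]
side
[ 0.5501 -0.3162] [23. 89.] 4.2 [329. 345.]
[ 0.4221 -0.3121] [24. 87.] 6.8 [281. 342.]
scene [415 129  19  22 208] [0.363 0.573 0.085] [0.455 0.6   0.135]
scene [ 280  148  163   87 6576] [ 0.38  -0.018  0.085] [0.648 0.505 0.135]
 door ((73.22067260742188, 564.625), (2641.155029296875, 1276.285888671875), 72.27350616455078) 0.12843439128102285
side [342 118  19  49 526] [0.581 0.235 0.085] [0.643 0.477 0.135]
side [ 275  139   73  100 3616] [ 0.382 -0.02   0.085] [0.598 0.404 0.135]
side [333 182  16   4  61] [0.553 0.15  0.12 ] [0.6   0.174 0.133]
 door ((133.53402709960938, 734.2581787109375), (1104.781982421875, 1263.53564453125), 72.47036743164062) 0.12825152038580068
wrist [  104     0   294   229 54514] [ 0.383 -0.017  0.089] [0.603 0.159 0.135]
wrist [ 524    0   49   39 1318] [0.716 0.137 0.085] [0.72  0.165 0.135]
 door ((496.9574279785156, 115.39241790771484), (105.45575714111328, 184.51089477539062), 82.53155517578125) 0.1273253919772986
((513.2240600585938, 240.13253784179688), (506.4151611328125, 210.18931579589844), 82.21605682373047) [[374.80386     3.4918518]
 [583.05646   -24.975739 ]
 [651.6443    476.77322  ]
 [443.39166   505.2408   ]]
```

View pics/wrist0.png

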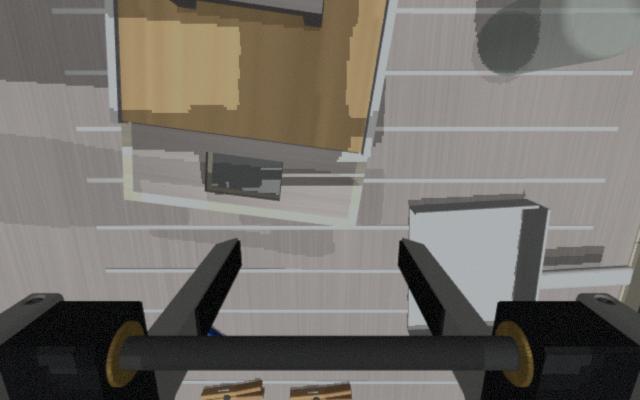

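The wrist view, with image up being +y, shows the hook slot at about (245,175), the cupboard latch end at rows 195–225 and the door's front edge at about (240,137). The wooden pegs are at (233,392) and (320,392). I'll refine the cupboard pose from the slot and confirm the pegs in a close crop.

Run:
```python
from h import *
c=cam('wrist');P=cv2.imread('pics/wrist0.png');D=np.load('pics/wrist0.npy')
X=cloud(c,D)
for uv in [(206,152),(284,160),(280,199),(205,190)]: print('slot',onplane(c,uv,.115).round(4))
for uv in [(124,199),(355,224),(133,190),(350,215)]: print('end',onplane(c,uv,.115).round(4), X[uv[1],uv[0]].round(3))
h=cv2.cvtColor(P,cv2.COLOR_BGR2HSV)
wd=((h[...,0]>8)&(h[...,0]<26)&(h[...,1]>90)&(abs(X[...,2]-.127)<.008)).astype(np.uint8)
k=max(cv2.findContours(wd,0,2)[0],key=cv2.contourArea)
pol=cv2.approxPolyDP(k,4,True)[:,0]
for q in pol: print('door',q,onplane(c,q,.127).round(4))
sl=(X[...,2]<.108)&(X[...,2]>.08); sl[:140]=0; sl[205:]=0; sl[:,:195]=0; sl[:,295:]=0
q=X[sl]; print('pad',len(q),np.median(q,0), cv2.minAreaRect((q[:,:2]*1000).astype(np.float32)))
print('dark slot z', X[165:185,225:270,2].mean().round(4))
s=cv2.imread('pics/scene0.png')[220:335,140:260]; w=P[120:400,100:400]
cv2.imwrite('pics/crop.png',np.hstack([cv2.resize(s,(400,383)),cv2.resize(w,(400,383))]))
```

```text
slot [0.4568 0.0494 0.115 ]
slot [0.5206 0.0429 0.115 ]
slot [0.5162 0.0095 0.115 ]
slot [0.4528 0.0174 0.115 ]
end [0.3827 0.0094 0.115 ] [0.383 0.009 0.115]
end [ 0.581  -0.0132  0.115 ] [ 0.581 -0.013  0.115]
end [0.3917 0.0173 0.115 ] [0.392 0.017 0.116]
end [ 0.5764 -0.0049  0.115 ] [ 0.576 -0.005  0.115]
door [118   0] [0.4103 0.1558 0.127 ]
door [123 120] [0.4001 0.0753 0.127 ]
door [359 150] [0.5808 0.0526 0.127 ]
door [385   0] [0.5952 0.1558 0.127 ]
door [325   0] [0.5537 0.1558 0.127 ]
door [321  28] [0.551  0.1384 0.127 ]
door [304  26] [0.5389 0.1396 0.127 ]
door [300  16] [0.5362 0.1459 0.127 ]
door [197   1] [0.465  0.1552 0.127 ]
door [192  10] [0.4609 0.1497 0.127 ]
door [168   0] [0.445  0.1558 0.127 ]
pad 2385 [0.48610274 0.02883782 0.10331949] ((481.66424560546875, 24.261106491088867), (40.512901306152344, 67.89631652832031), 82.40721893310547)
dark slot z 0.1037
```

View pics/crop.png

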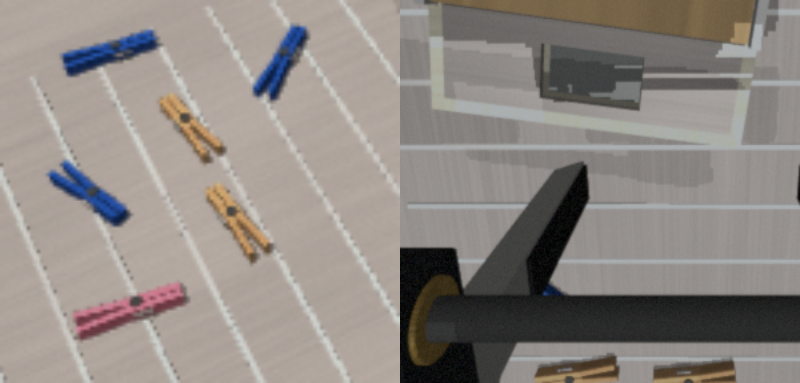

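The crop confirms it: exactly two wooden-coloured pegs in view, the rest blue or pink. Next I close the fingers and go over the slot.

```bash
python3 -m jog '[[0.1,-0.2,0,0.1,1],[0.2,-0.4,0.1,0.2,1],[0.3,-0.634,0.3,0.255,1],[0.3,-0.634,0.4,0.255,1],[0.3,-0.634,0.48,0.255,1],[0.3,-0.634,0.48,0.255,1]]' 20
python3 - <<'E'
from h import *
print(sensors.state()['eef_rot'])
c,P,D=shot('wrist','w1');
E
```

```text
t: 1.0
eef_pos: [0.487, 0.0296, 0.1322]
eef_rot: [-180.0, 0.0, 82.7]
ft_force: [0.2, 0.2, 1.2]
finger_gap: 0.0371
gripper_force: 0.0
[-1.79958079e+02  1.04139621e-02  8.26753439e+01]
```

View pics/w1.png

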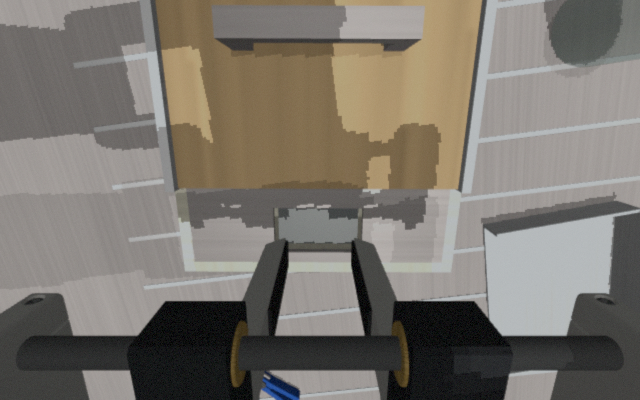

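The wrist view is squared to the cupboard. The slot spans columns 274–363 and the fingers are centred on it, with the handle at (320,28). I let the fingers shut, then press down to 13 mm.

```bash
python3 -m jog '[[0,0,0,0,1],[0,0,0,0,1],[0,0,0,0,1],[0,0,0.1,0,1],[0,0,0.2,0,1],[0,0,0.26,0,1],[0,0,0.26,0,1]]'
python3 - <<'E'
from h import *
c,P,D=shot('wrist','w2'); 
for uv in [(274,207),(363,207),(187,264),(449,263)]: print(onplane(cam('wrist'),uv,.115).round(4))
E
```

```text
t: 1.92
eef_pos: [0.486, 0.03, 0.1057]
eef_rot: [-179.9, 0.0, 82.7]
ft_force: [0.3, 0.9, -0.5]
finger_gap: 0.0005
gripper_force: 0.0
[0.4614 0.0583 0.115 ]
[0.5166 0.0513 0.115 ]
[0.398  0.0268 0.115 ]
[0.5692 0.0058 0.115 ]
```

```bash
python3 -m jog '[[0,0,0.05,0,1],[0,0,0.1,0,1],[0,0,0.14,0,1],[0,0,0.155,0,1],[0,0,0.155,0,1],[0,0,0.155,0,1],[0,0,0.155,0,1]]'
python3 - <<'E'
from h import *
c,P,D=shot('scene','s2'); X=cloud(c,D)
# handle: points above door plane 0.145-0.17
yaw=np.radians(-7.3); Y=np.array([-np.sin(yaw),np.cos(yaw)]);Xa=np.array([np.cos(yaw),np.sin(yaw)]); O=np.array([.5135,.2401])
for f in ('scene0','s2'):
    X=cloud(c,np.load(f'pics/{f}.npy')); q=X[(X[...,2]>.158)&(X[...,2]<.167)][:,:2]-O; q=np.c_[q@Xa,q@Y]
    q=q[(abs(q[:,0])<.06)&(q[:,1]>-.14)&(q[:,1]<.15)]; print(f,len(q),np.percentile(q,[2,50,98],axis=0).round(4).tolist())
E
```

```text
t: 2.85
eef_pos: [0.4868, 0.03, 0.0914]
eef_rot: [180.0, -0.0, 82.7]
ft_force: [-0.8, 0.2, -0.2]
finger_gap: 0.0008
gripper_force: 0.0
scene0 105 [[-0.0488, -0.0975], [0.0052, -0.0908], [0.0496, -0.0826]]
s2 107 [[-0.0487, -0.0977], [0.0072, -0.091], [0.0497, -0.0817]]
```

```bash
python3 -m jog '[[0,0,0.0,0,1],[0,0,0.02,0,1],[0,0,0.04,0,1],[0,0,0.04,0,1]]'
python3 - <<'E'
from h import *
s=sensors.state();print(s['ft_force'],s['wrist_torque'],s['eef_pos'])
c,P,D=shot('wrist','w3'); cv2.imwrite('pics/w3.png',P[:,:,::-1])
E
```

```text
t: 3.4
eef_pos: [0.4864, 0.03, 0.0868]
eef_rot: [-180.0, 0.0, 82.7]
ft_force: [0.6, 0.3, 0.2]
finger_gap: 0.0007
gripper_force: 0.0
[0.61579218 0.31871518 0.23912264] [-0.03041147  0.01560013 -0.0601218 ] [0.48638386 0.03000255 0.08682368]
```

View pics/w3.png

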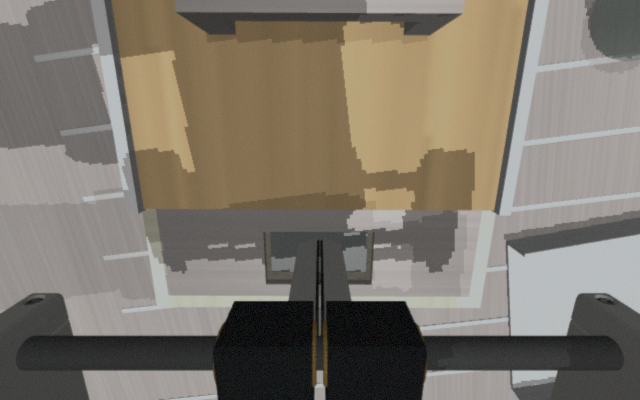

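Run:
```python
from h import *
c=cam('wrist');K,R,t=c; s=sensors.state()
D=np.load('pics/w3.npy');X=cloud(c,D)
def pr(p): q=K@(R.T@(np.array(p)-t)); return (q[:2]/q[2]).round(1)
print('tcp px',pr(s['eef_pos']))
for uv in [(264,232),(374,232),(374,282),(264,282),(155,305),(480,303)]: print(uv,onplane(c,uv,.115).round(4),X[uv[1],uv[0]].round(4))
for v in range(225,300,6): print(v,X[v,[275,290,310,330,350,365]].round(3).tolist())
```

```text
tcp px [319.4 238.7]
(264, 232) [0.4569 0.0497 0.115 ] [0.4562 0.0486 0.1119]
(374, 232) [0.5197 0.0417 0.115 ] [0.5198 0.0414 0.1144]
(374, 282) [0.5171 0.0094 0.115 ] [0.5171 0.0095 0.1151]
(264, 282) [0.4512 0.0178 0.115 ] [0.4511 0.0174 0.1143]
(155, 305) [0.3816 0.0106 0.115 ] [ 0.3064 -0.0565  0.0006]
(480, 303) [ 0.5808 -0.0133  0.115 ] [ 0.5808 -0.0133  0.115 ]
225 [[0.464, 0.053, 0.114], [0.473, 0.053, 0.117], [0.497, 0.114, 0.291], [0.495, 0.05, 0.116], [0.506, 0.048, 0.115], [0.515, 0.047, 0.115]]
231 [[0.463, 0.05, 0.116], [0.472, 0.048, 0.114], [0.483, 0.047, 0.115], [0.495, 0.045, 0.114], [0.506, 0.044, 0.115], [0.515, 0.043, 0.114]]
237 [[0.46, 0.041, 0.103], [0.47, 0.04, 0.103], [0.482, 0.039, 0.103], [0.494, 0.037, 0.103], [0.506, 0.035, 0.103], [0.515, 0.034, 0.103]]
243 [[0.46, 0.037, 0.103], [0.469, 0.036, 0.103], [0.483, 0.041, 0.119], [0.494, 0.04, 0.119], [0.506, 0.031, 0.103], [0.515, 0.03, 0.102]]
249 [[0.459, 0.033, 0.103], [0.468, 0.032, 0.104], [0.483, 0.042, 0.128], [0.494, 0.04, 0.128], [0.505, 0.027, 0.103], [0.515, 0.026, 0.102]]
255 [[0.459, 0.03, 0.1
[... 400 characters left out ...]
]]
273 [[0.453, 0.009, 0.087], [0.463, 0.007, 0.086], [0.484, 0.042, 0.155], [0.493, 0.04, 0.155], [0.504, 0.001, 0.086], [0.515, 0.0, 0.087]]
279 [[0.497, 0.114, 0.291], [0.464, 0.007, 0.095], [0.484, 0.041, 0.16], [0.493, 0.04, 0.16], [0.504, 0.002, 0.095], [0.514, 0.0, 0.094]]
285 [[0.457, 0.015, 0.115], [0.467, 0.014, 0.115], [0.484, 0.041, 0.164], [0.493, 0.041, 0.166], [0.503, 0.009, 0.115], [0.511, 0.009, 0.116]]
291 [[0.457, 0.01, 0.114], [0.476, 0.043, 0.171], [0.484, 0.041, 0.17], [0.492, 0.04, 0.17], [0.502, 0.005, 0.115], [0.511, 0.004, 0.115]]
297 [[0.456, 0.007, 0.115], [0.476, 0.043, 0.175], [0.484, 0.041, 0.174], [0.492, 0.04, 0.174], [0.5, 0.039, 0.174], [0.511, 0.0, 0.115]]
```

Run:
```python
from h import *
for n in ('scene','side'):
    c=cam(n); X=cloud(c,np.load(f'pics/{n}0.npy'))
    m=(abs(X[...,0]-.55)<.065)&(X[...,1]>-.015)&(X[...,1]<.013)&(X[...,2]>.145)&(X[...,2]<.26)
    q=X[m]; print(n,len(q),[(round(z,3),((q[:,2]>=z)&(q[:,2]<z+.006)).sum()) for z in np.arange(.145,.25,.006)])
    if len(q): l=q[q[:,2]<np.percentile(q[:,2],8)]; print(l.round(3)[:12].tolist())
```

```text
scene 188 [(np.float64(0.145), np.int64(0)), (np.float64(0.151), np.int64(0)), (np.float64(0.157), np.int64(0)), (np.float64(0.163), np.int64(0)), (np.float64(0.169), np.int64(0)), (np.float64(0.175), np.int64(0)), (np.float64(0.181), np.int64(0)), (np.float64(0.187), np.int64(0)), (np.float64(0.193), np.int64(0)), (np.float64(0.199), np.int64(1)), (np.float64(0.205), np.int64(10)), (np.float64(0.211), np.int64(11)), (np.float64(0.217), np.int64(28)), (np.float64(0.223), np.int64(17)), (np.float64(0.229), np.int64(28)), (np.float64(0.235), np.int64(24)), (np.float64(0.241), np.int64(18)), (np.float64(0.247), np.int64(28))]
[[0.499, 0.008, 0.21], [0.495, -0.007, 0.21], [0.5, -0.003, 0.212], [0.501, 0.0, 0.211], [0.5, 0.004, 0.209], [0.502, 0.006, 0.209], [0.5, -0.01, 0.211], [0.504, -0.008, 0.213], [0.497, -0.002, 0.205], [0.503, -0.001, 0.209], [0.502, 0.003, 0.207], [0.499, -0.006, 0.205]]
side 110 [(np.float64(0.145), np.int64(0)), (np.float64(0.151), np.int64(0)), (np.float64(0.157), np.int64(0)), (np.float64(0.163), np.int64(0)), (np.float64(0.169), np.int64(0)), (np.float64(0.175), np.int64(0)), (np.float64(0.181), np.int64(0)), (np.float64(0.187), np.int64(0)), (np.float64(0.193), np.int64(0)), (np.float64(0.199), np.int64(1)), (np.float64(0.205), np.int64(4)), (np.float64(0.211), np.int64(12)), (np.float64(0.217), np.int64(9)), (np.float64(0.223), np.int64(16)), (np.float64(0.229), np.int64(10)), (np.float64(0.235), np.int64(12)), (np.float64(0.241), np.int64(18)), (np.float64(0.247), np.int64(12))]
[[0.49, -0.008, 0.214], [0.496, -0.008, 0.214], [0.496, -0.011, 0.213], [0.498, -0.007, 0.208], [0.501, -0.007, 0.209], [0.498, -0.01, 0.208], [0.501, -0.008, 0.205], [0.599, -0.009, 0.209], [0.601, -0.012, 0.212]]
```

All cameras put the real fingertips about 28 mm above the reported TCP, and the force reads zero, so nothing has been touched yet. I'll go down in small steps and watch the force.

```bash
python3 -m jog '[[0,0,0.04,0,1],[0,0,0.08,0,1],[0,0,0.12,0,1],[0,0,0.16,0,1],[0,0,0.16,0,1],[0,0,0.16,0,1]]'
python3 -m jog '[[0,0,0.03,0,1],[0,0,0.06,0,1],[0,0,0.06,0,1],[0,0,0.06,0,1]]'
```

```text
t: 4.2
eef_pos: [0.4866, 0.03, 0.0712]
eef_rot: [180.0, 0.0, 82.7]
ft_force: [-1.5, -1.0, 2.5]
finger_gap: 0.0007
gripper_force: 1.0
t: 4.7
eef_pos: [0.4866, 0.0299, 0.0653]
eef_rot: [180.0, 0.0, 82.7]
ft_force: [-2.0, -0.3, 3.9]
finger_gap: 0.0
gripper_force: 2.2
```

```bash
python3 -m jog '[[0,0,0.03,0,1],[0,0,0.06,0,1],[0,0,0.06,0,1],[0,0,0.06,0,1],[0,0,0.06,0,1]]'
cat >> h.py <<'E'
yaw=np.radians(-7.3); CY=np.array([-np.sin(yaw),np.cos(yaw)]);CX=np.array([np.cos(yaw),np.sin(yaw)]); O=np.array([.5135,.2401])
def C(x,y): return O+CX*x+CY*y
def handle(n,f):
    c,P,D=shot(n,f); X=cloud(c,D); q=X[(X[...,2]>.157)&(X[...,2]<.167)][:,:2]-O; q=np.c_[q@CX,q@CY]
    q=q[(abs(q[:,0])<.06)&(q[:,1]>-.12)&(q[:,1]<.17)]; return len(q),np.percentile(q,[2,50,98],axis=0).round(4).tolist()
E
python3 -c "
from h import *
print(handle('scene','s3'))"
```

```text
t: 5.32
eef_pos: [0.487, 0.0297, 0.0637]
eef_rot: [179.9, 0.0, 82.7]
ft_force: [-10.1, -0.2, 23.2]
finger_gap: -0.0001
gripper_force: 11.3
(110, [[-0.0501, -0.0666], [0.0043, -0.0606], [0.051, -0.052]])
```

The door sprang ajar: the handle moved about 30 mm. The real fingertip sits at reported TCP z + 0.026. I rise and push the bar open with the closed fingers.

```bash
python3 -m jog '[[0,0,-0.2,0,1],[0,0,-0.4,0,1],[0,0,-0.57,0,1],[0.3,0,-0.57,0,1],[0.6,0,-0.57,0,1],[0.9,0,-0.57,0,1],[1.0,0,-0.57,0,1]]'
python3 -m jog '[[0.2,0,0,0,1],[0.35,0,0,0,1],[0.5,0,0,0,1],[0.65,0,0,0,1],[0.8,0,0,0,1],[0.95,0,0,0,1],[1,0,0,0,1]]'
python3 -m jog '[[0.15,0,0,0,1],[0.3,0,0,0,1],[0.45,0,0,0,1],[0.6,0,0,0,1],[0.75,0,0,0,1],[0.9,0,0,0,1],[1,0,0,0,1],[1,0,0,0,1]]'
python3 -c "
from h import *
print((np.array(sensors.state()['eef_pos'][:2])-O)@np.c_[CX,CY])
print(handle('scene','s4'))"
```

```text
t: 6.25
eef_pos: [0.4992, 0.1304, 0.1156]
eef_rot: [-180.0, 0.0, 82.8]
ft_force: [-0.0, -0.0, -0.4]
finger_gap: 0.0007
gripper_force: 0.0
t: 7.12
eef_pos: [0.512, 0.2296, 0.1162]
eef_rot: [-180.0, -0.0, 82.8]
ft_force: [0.1, -1.6, 0.2]
finger_gap: 0.0007
gripper_force: 0.6
t: 8.12
eef_pos: [0.5246, 0.3288, 0.1161]
eef_rot: [-180.0, -0.1, 82.8]
ft_force: [0.4, -0.2, -0.1]
finger_gap: 0.0002
gripper_force: 0.0
[-0.00024148  0.08938045]
(73, [[-0.0083, 0.0792], [0.0208, 0.1037], [0.0513, 0.1152]])
```

```bash
python3 -m jog '[[0.06,0,0,0,1],[0.12,0,0,0,1],[0.17,0,0,0,1],[0.19,0,0,0,1],[0.21,0,0,0,1],[0.22,0,0,0,1],[0.22,0,0,0,1]]'
```

```text
t: 9.05
eef_pos: [0.527, 0.3454, 0.1164]
eef_rot: [-179.9, 0.4, 82.6]
ft_force: [-3.2, -9.8, 3.1]
finger_gap: 0.0004
gripper_force: 5.2
```

Door is hard against its open stop (10 N). I back off, rise and turn 90° toward the lid.

```bash
python3 -m jog '[[-0.15,0,0,0,1],[-0.3,0,-0.3,0,1],[-0.5,0,-0.6,0.3,0.6],[-0.75,0,-0.9,0.6,0.3],[-1,0,-1,0.9,0],[-1,0,-1,1,0],[-1,0,-1,1,0]]'
python3 -m jog '[[0,0,0,0.3,0],[0,0,0,0.6,0],[0,0,0,0.9,0],[0,0,0,1,0]]'
python3 -m jog '[[0,0,0,0.3,0],[0,0,0,0.6,0],[0,0,0,0.9,0],[0,0,0,1,0]]'
python3 -m jog '[[0,0,0,0.14,0],[0,0,0,0.14,0]]'
python3 - <<'E'
from h import *
s=sensors.state(); print(s['joint_positions'][5], s['eef_rot'], (np.array(s['eef_pos'][:2])-O)@np.c_[CX,CY])
c,P,D=shot('wrist','w5'); print(handle('side','d5'))
E
```

```text
t: 9.93
eef_pos: [0.515, 0.2501, 0.2165]
eef_rot: [180.0, -0.1, 54.1]
ft_force: [-0.7, -0.0, -0.7]
finger_gap: 0.0472
gripper_force: 0.0
t: 10.42
eef_pos: [0.5147, 0.2507, 0.2156]
eef_rot: [-180.0, 0.0, 25.4]
ft_force: [-0.4, 0.8, 1.0]
finger_gap: 0.0872
gripper_force: 0.0
t: 10.92
eef_pos: [0.5147, 0.2507, 0.2156]
eef_rot: [-180.0, 0.0, -3.3]
ft_force: [0.3, 0.1, -0.7]
finger_gap: 0.094
gripper_force: 0.0
t: 11.18
eef_pos: [0.5147, 0.2506, 0.2157]
eef_rot: [-180.0, 0.0, -7.1]
ft_force: [-0.1, -0.1, 0.1]
finger_gap: 0.0942
gripper_force: 0.0
117.40829279686399 [-1.79987276e+02  3.20443917e-02 -7.13159994e+00] [-0.00017377  0.01057759]
(82, [[-0.0466, 0.111], [0.0151, 0.1183], [0.0502, 0.1291]])
```

View pics/w5.png

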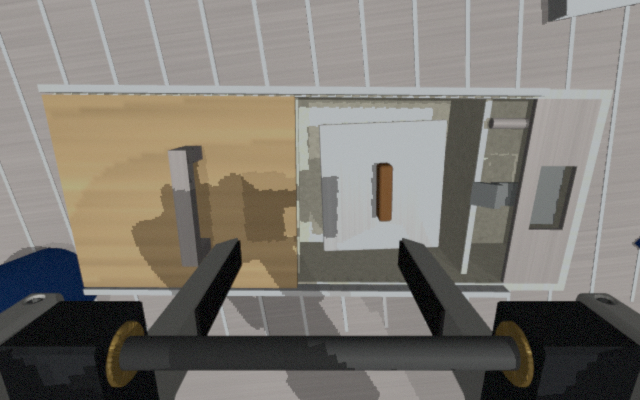

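The wrist view shows the door open with its handle at (187,205). The lid plate spans about (320–447, 121–250), its brown grip bar is at (385,192), and the hook slot is at (552,197). Now the lid pose and free space for it on the board.

Run:
```python
from h import *
s=sensors.state();c=cam('wrist'); P=cv2.imread('pics/w5.png'); D=np.load('pics/w5.npy'); X=cloud(c,D)
h=cv2.cvtColor(P,cv2.COLOR_BGR2HSV)
m=(h[...,0]<16)&(h[...,1]>110)&(X[...,2]>.09)&(X[...,2]<.103)&(abs(np.mgrid[:400,:640][1]-384)<20)
def rect(uv,z):
    g=np.array([onplane(c,q,z)[:2] for q in uv]); r=cv2.minAreaRect((g*1000).astype(np.float32)); b=cv2.boxPoints(r); e=max((b[1]-b[0],b[2]-b[1]),key=np.linalg.norm)
    return np.array(r[0])/1000,r[1],np.degrees(np.arctan2(e[1],e[0]))%180
v,u=np.nonzero(m); r=rect(np.c_[u,v],.097); print('bar',m.sum(),np.median(X[m][:,2]),r,(r[0]-O)@np.c_[CX,CY])
m=(abs(X[...,2]-.075)<.004); n,l,st,ce=cv2.connectedComponentsWithStats(m.astype(np.uint8)); k=1+np.argmax(st[1:,4])
k=l[140,350]; v,u=np.nonzero(l==k); r=rect(np.c_[u,v],.075); print('plate',r,(r[0]-O)@np.c_[CX,CY])
B=np.array([.0,0]); print('commanded pose',s['eef_pos'])
# obstacles on bench from scene/side now
for n,f in (('scene','s4'),('side','d5')):
    c2=cam(n); X=cloud(c2,np.load(f'pics/{f}.npy')); 
    mm=(X[...,2]>.009)&(X[...,2]<.3)&(X[...,0]>.25)&(X[...,0]<.95)&(X[...,1]>-.6)&(X[...,1]<.75)
    k,l,st,ce=cv2.connectedComponentsWithStats(mm.astype(np.uint8))
    for j in range(1,k):
        if st[j,4]>25: q=X[l==j]; print(n,ce[j].round(),np.percentile(q,2,axis=0).round(3),np.percentile(q,98,axis=0).round(3))
```

```text
bar 697 0.09678468063906687 (array([0.50630795, 0.18596242]), (13.214508056640625, 58.984615325927734), np.float32(175.79544)) [-0.00025478 -0.05461262]
plate (array([0.504841  , 0.18504391]), (131.27755737304688, 141.31546020507812), np.float32(175.14954)) [-0.00159313 -0.05571008]
commanded pose [0.51471597 0.25046123 0.21584031]
scene [370. 191.] [ 0.381 -0.008  0.014] [0.779 0.665 0.283]
scene [172. 235.] [ 0.273 -0.386  0.01 ] [ 0.3   -0.302  0.02 ]
scene [224. 238.] [ 0.36  -0.241  0.009] [ 0.426 -0.173  0.019]
scene [196. 257.] [ 0.381 -0.325  0.009] [ 0.467 -0.297  0.019]
scene [314. 312.] [ 0.673 -0.208  0.01 ] [ 0.908 -0.025  0.048]
scene [167. 278.] [ 0.41  -0.439  0.009] [ 0.493 -0.399  0.02 ]
scene [210. 285.] [ 0.508 -0.328  0.01 ] [ 0.594 -0.304  0.019]
scene [178. 312.] [ 0.576 -0.469  0.01 ] [ 0.604 -0.386  0.019]
side [295.  96.] [0.354 0.573 0.02 ] [0.456 0.694 0.191]
side [319. 187.] [ 0.395 -0.016  0.011] [0.627 0.455 0.16 ]
side [395. 195.] [0.717 0.113 0.015] [0.78  0.159 0.212]
side [411. 278.] [ 0.67  -0.212  0.01 ] [ 0.905 -0.025  0.049]
side [273. 306.] [ 0.359 -0.243  0.01 ] [ 0.424 -0.176  0.02 ]
side [229. 352.] [ 0.274 -0.389  0.009] [ 0.299 -0.305  0.02 ]
side [281. 342.] [ 0.381 -0.328  0.009] [ 0.465 -0.3    0.02 ]
side [328. 344.] [ 0.507 -0.33   0.01 ] [ 0.592 -0.307  0.02 ]
side [343. 384.] [ 0.578 -0.462  0.01 ] [ 0.603 -0.387  0.021]
side [289. 381.] [ 0.41  -0.441  0.009] [ 0.49  -0.401  0.021]
```

```bash
python3 -m jog '[[0,0.3,0,-0.09,0],[0,0.65,0.3,-0.09,0],[0,0.65,0.7,-0.09,0],[0,0.65,1,-0.09,0],[0,0.65,1,-0.09,0]]' 30
python3 -m jog '[[0,0,0.2,0,0],[0,0,0.4,0,0],[0,0,0.55,0,0],[0,0,0.63,0,0],[0,0,0.63,0,0],[0,0,0.63,0,0]]'
python3 - <<'E'
from h import *
s=sensors.state(); print(s['eef_pos'],s['eef_rot'],s['ft_force'],(np.array(s['eef_pos'][:2])-O)@np.c_[CX,CY]); c,P,D=shot('wrist','w6')
E
```

```text
t: 11.9
eef_pos: [0.5045, 0.1852, 0.1132]
eef_rot: [179.9, 0.3, -4.6]
ft_force: [0.2, 0.1, 0.6]
finger_gap: 0.094
gripper_force: 0.0
t: 12.65
eef_pos: [0.5073, 0.1859, 0.0541]
eef_rot: [-180.0, -0.1, -4.7]
ft_force: [-0.6, 0.2, -0.5]
finger_gap: 0.0942
gripper_force: 0.0
[0.50729508 0.18590693 0.05414552] [-1.79969916e+02 -9.34095902e-02 -4.67302665e+00] [-0.63439072  0.1931868  -0.48072319] [ 0.00073139 -0.05454223]
```

View pics/w6.png

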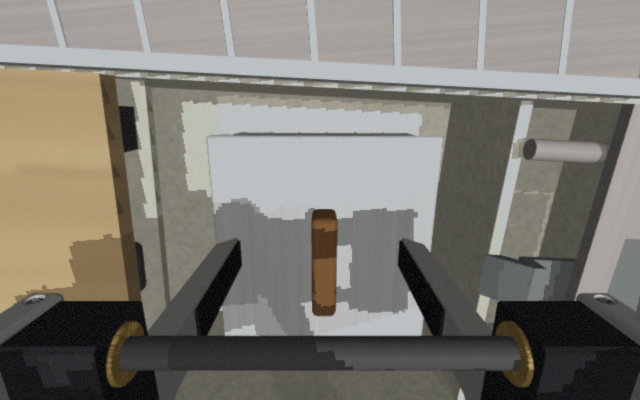

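The bar at (324,262) lies midway between the fingers, so I grip and lift.

```bash
python3 -m jog '[[0,0,0,0,0.9],[0,0,0,0,0.95],[0,0,0,0,0.95],[0,0,0,0,0.95],[0,0,0,0,0.95],[0,0,0,0,0.95],[0,0,0,0,0.95],[0,0,0,0,0.95]]' 35
python3 -m jog '[[0,0,-0.1,0,0.95],[0,0,-0.3,0,0.95],[0,0,-0.5,0,0.95],[0,0,-0.8,0,0.95],[0,0,-1,0,0.95],[0,0,-1,0,0.95]]'
python3 - <<'E'
from h import *
s=sensors.state(); print(s['eef_pos'],s['eef_rot'],s['joint_positions'][5]); c,P,D=shot('wrist','w7'); X=cloud(c,D)
print(np.median(X[130:200,230:300,2]),np.median(X[150:200,360:420,2]))
E
```

```text
t: 13.7
eef_pos: [0.5066, 0.1857, 0.0532]
eef_rot: [180.0, -0.0, -4.7]
ft_force: [0.1, -1.4, -0.0]
finger_gap: 0.0172
gripper_force: 0.3
t: 14.45
eef_pos: [0.5079, 0.1861, 0.1557]
eef_rot: [-179.9, -0.3, -4.7]
ft_force: [0.6, 0.2, -2.0]
finger_gap: 0.0134
gripper_force: 35.0
[0.50793453 0.18610856 0.15567203] [-179.90715844   -0.26303368   -4.67740717] 108.79232579836295
0.17590877565011653 0.1757765250508363
```

```bash
python3 -m jog '[[0,0.2,0,0,0.95],[0.1,0.5,0,0,0.95],[0.3,0.8,0,0,0.95],[0.49,1,0,0,0.95]]'
python3 -m jog '[[0,0.4,0,0,0.95],[0,0.8,0,0,0.95],[0,1,0,0,0.95]]'
python3 -m jog '[[0,0.4,0,0,0.95],[0,0.8,0.1,0,0.95],[0,1,0.4,0,0.95],[0,1,0.8,0,0.95],[0,1,1,0,0.95],[0,1,1,0,0.95]]'
```

```text
t: 15.0
eef_pos: [0.5466, 0.0794, 0.1517]
eef_rot: [179.9, 0.1, -4.8]
ft_force: [0.6, 0.2, -0.1]
finger_gap: 0.0139
gripper_force: 35.0
t: 15.38
eef_pos: [0.5378, -0.0202, 0.1518]
eef_rot: [180.0, 0.2, -4.8]
ft_force: [0.6, 0.6, -0.9]
finger_gap: 0.0137
gripper_force: 35.0
t: 16.12
eef_pos: [0.5286, -0.1166, 0.0503]
eef_rot: [-179.9, 0.3, -4.7]
ft_force: [0.4, 0.1, -0.7]
finger_gap: 0.0136
gripper_force: 35.0
```

Down to about −0.008 reported, gently, then release and lift.

```bash
python3 -m jog '[[0,0,0.2,0,0.95],[0,0,0.4,0,0.95],[0,0,0.5,0,0.95],[0,0,0.55,0,0.95],[0,0,0.58,0,0.95],[0,0,0.6,0,0.95],[0,0,0.6,0,0.95]]'
```

```text
t: 17.0
eef_pos: [0.5312, -0.1174, -0.0065]
eef_rot: [180.0, -0.0, -4.7]
ft_force: [-0.4, -1.0, -1.3]
finger_gap: 0.0136
gripper_force: 35.0
```

```bash
python3 -m jog '[[0,0,0.015,0,0.95],[0,0,0.03,0,0.95],[0,0,0.03,0,0.95]]'
python3 -m jog '[[0,0,0,0,0.8],[0,0,0,0,0.5],[0,0,0,0,0],[0,0,0,0,0],[0,0,0,0,0],[0,0,-0.4,0,0],[0,0,-1,0,0],[0,0,-1,0,0]]'
python3 - <<'E'
from h import *
c,P,D=shot('wrist','w8'); X=cloud(c,D)
for n in ('scene','side'):print(n); [print(*o) for o in pegs(n,n+'8')]
m=(abs(X[...,2]-.013)<.004)&(abs(X[...,0]-.53)<.1)&(abs(X[...,1]+.125)<.1); q=X[m]; print('lid',cv2.minAreaRect((q[:,:2]*1000).astype(np.float32)),np.percentile(q[:,2],[5,50,95]))
c=cam('scene');X=cloud(c,np.load('pics/scene8.npy')); q=X[...,:2]-O; a=q@CX;b=q@CY
K,R,t=c
m=(abs(X[...,2]-.07)<.004)&(abs(a)<.09)&(b>-.14)&(b<.03); print('tin rim',m.sum(),a[m].min(),a[m].max(),b[m].min(),b[m].max())
E
```

```text
t: 17.38
eef_pos: [0.5315, -0.1174, -0.007]
eef_rot: [180.0, -0.1, -4.7]
ft_force: [-3.5, 2.2, 9.3]
finger_gap: 0.0136
gripper_force: 35.0
t: 18.38
eef_pos: [0.5351, -0.1186, 0.0967]
eef_rot: [179.8, -0.7, -4.7]
ft_force: [-0.5, 0.1, 0.9]
finger_gap: 0.0853
gripper_force: 0.0
scene
[ 0.5474 -0.3145] [21. 95.] 4.5 [211. 287.]
[ 0.4187 -0.313 ] [22. 95.] 10.4 [197. 258.]
side
[ 0.5502 -0.3163] [23. 89.] 3.9 [329. 345.]
[ 0.4223 -0.313 ] [22. 88.] 9.9 [281. 342.]
lid ((529.9400024414062, -115.96910858154297), (132.26699829101562, 141.80787658691406), 85.32600402832031) [0.01171634 0.01290156 0.01404312]
tin rim 132 -0.0890062506497655 0.0328851894572725 -0.1330881435257222 0.0145687321633202
```

View pics/scene8.png

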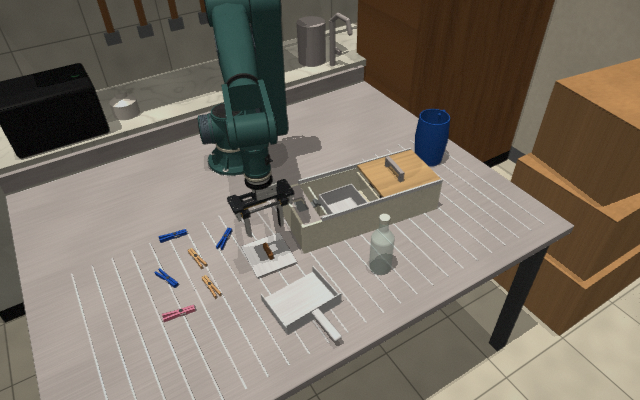

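The scene view shows the lid flat and right way up at (268,257), the tin open inside the cupboard at (343,203), and the pegs unmoved. I go over peg A at about (0.549,−0.315) and refine with the wrist camera.

```bash
python3 -m jog '[[0.1,0.4,0,0,0],[0.2,0.8,0,0,0],[0.32,1,0,0,0]]' 20
python3 -m jog '[[0,0.4,0,-0.15,0],[0,0.8,0,-0.3,0],[0,0.95,0,-0.3,0],[0,0.95,0,-0.3,0],[0,0.95,0,-0.3,0]]'
cat >> h.py <<'E'
def tool(w,s=None):
    s=s or sensors.state(); R=Ro.from_euler('xyz',s['eef_rot'],degrees=True).as_matrix(); return ((R.T@(np.array(w)-s['eef_pos']))*10).round(3)
E
python3 - <<'E'
from h import *
s=sensors.state(); print(s['eef_pos'])
for o in pegs('wrist','w9',.012): print(*o, tool([*o[0],0],s))
E
```

```text
t: 18.9
eef_pos: [0.5531, -0.2207, 0.0872]
eef_rot: [-179.9, 0.3, -4.8]
ft_force: [0.7, -0.1, 1.0]
finger_gap: 0.0936
gripper_force: 0.0
t: 19.52
eef_pos: [0.547, -0.3127, 0.0896]
eef_rot: [-179.9, 0.0, 3.9]
ft_force: [-0.1, 0.0, -0.3]
finger_gap: 0.0943
gripper_force: 0.0
[ 0.54698925 -0.31266056  0.08964194]
[ 0.4394 -0.308 ] [21. 65.] 6.1 [310. 304.] [-1.07  -0.119  0.897]
[ 0.5514 -0.3141] [21. 88.] 4.1 [324. 191.] [0.043 0.019 0.896]
```

View pics/w9.png

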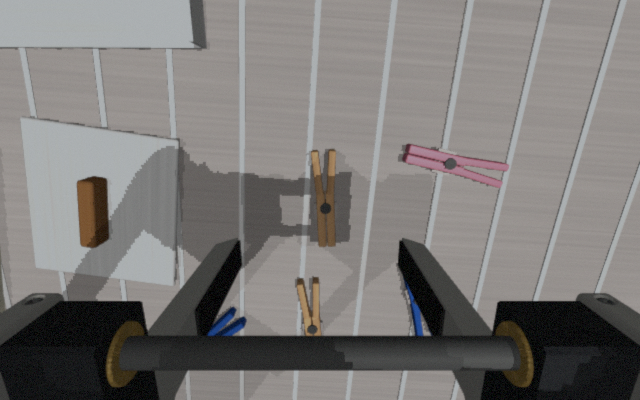

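Peg A shows in the wrist view at (324,198) with its pivot at (325,208), peg B at (310,304). I descend and grip A.

```bash
python3 -m jog '[[0.02,0.02,0.3,0,0],[0.02,0.02,0.6,0,0],[0.02,0.02,0.8,0,0],[0.02,0.02,0.9,0,0],[0.02,0.02,1,0,0],[0.02,0.02,1,0,0]]'
python3 -m jog '[[0,0,0.05,0,0],[0,0,0.1,0,0],[0,0,0.1,0,0],[0,0,0.1,0,0.8],[0,0,0.1,0,0.95],[0,0,0.1,0,0.95],[0,0,0.1,0,0.95],[0,0,0.1,0,0.95]]' 15
python3 -m jog '[[0,0,0,0,0.95],[0,0,0,0,0.95],[0,0,-0.3,0,0.95],[0,0,-0.6,0,0.95],[0,0,-0.9,0,0.95]]'
```

```text
t: 20.32
eef_pos: [0.549, -0.316, -0.01]
eef_rot: [-180.0, 0.0, 3.9]
ft_force: [0.9, -0.8, 0.2]
finger_gap: 0.0941
gripper_force: 0.0
t: 21.32
eef_pos: [0.5491, -0.3161, -0.0198]
eef_rot: [180.0, -0.0, 3.9]
ft_force: [0.2, -0.4, 0.4]
finger_gap: 0.0474
gripper_force: 0.0
t: 21.95
eef_pos: [0.549, -0.3161, 0.0711]
eef_rot: [-180.0, 0.0, 3.9]
ft_force: [-0.4, 0.4, 0.6]
finger_gap: 0.0051
gripper_force: 0.0
```

The fingers were still closing when the lift began, so nothing was gripped. I'll reopen and re-look.

```bash
python3 -m jog '[[0,0,-0.15,0,0],[0,0,-0.15,0,0],[0,0,-0.15,0,0],[0,0,-0.15,0,0],[0,0,-0.15,0,0],[0,0,-0.15,0,0],[0,0,-0.15,0,0],[0,0,-0.15,0,0]]'
python3 - <<'E'
from h import *
s=sensors.state(); print(s['eef_pos'])
for o in pegs('wrist','w10',.012): print(*o, tool([*o[0],0],s))
E
```

```text
t: 22.95
eef_pos: [0.5491, -0.3161, 0.0852]
eef_rot: [180.0, -0.0, 3.9]
ft_force: [-0.9, -0.9, -0.4]
finger_gap: 0.0817
gripper_force: 0.0
[ 0.54913169 -0.31611782  0.08524862]
[ 0.4423 -0.3077] [20. 60.] 5.9 [306. 307.] [-1.06  -0.157  0.852]
[ 0.5513 -0.3142] [20. 88.] 4.5 [320. 195.] [ 0.023 -0.018  0.852]
```

```bash
python3 -m jog '[[0.02,-0.02,0.3,0,0.4],[0.02,-0.02,0.6,0,0.4],[0.02,-0.02,0.8,0,0.4],[0.02,-0.02,0.9,0,0.4],[0.02,-0.02,1,0,0.4],[0.02,-0.02,1,0,0.4]]'
python3 -m jog '[[0,0,0.07,0,0.5],[0,0,0.07,0,0.7],[0,0,0.07,0,0.9],[0,0,0.07,0,0.95],[0,0,0.07,0,0.95],[0,0,0.07,0,0.95],[0,0,0.07,0,0.95],[0,0,0.07,0,0.95]]' 20
```

```text
t: 23.75
eef_pos: [0.5509, -0.3139, -0.0151]
eef_rot: [-180.0, 0.0, 3.9]
ft_force: [0.1, -0.5, 0.7]
finger_gap: 0.0563
gripper_force: 0.0
t: 24.75
eef_pos: [0.5512, -0.3142, -0.0214]
eef_rot: [180.0, -0.0, 3.9]
ft_force: [0.1, -0.3, 2.6]
finger_gap: 0.0176
gripper_force: 19.9
```

```bash
python3 -m jog '[[0,0,0,0,0.95],[0,0,0,0,0.95],[0,0,0,0,0.95]]'
```

```text
t: 25.12
eef_pos: [0.5512, -0.3142, -0.0214]
eef_rot: [180.0, -0.0, 3.9]
ft_force: [-0.5, -0.1, 3.2]
finger_gap: 0.0179
gripper_force: 19.9
```

Peg A is gripped (gap 18 mm, 20 N). I lift it and carry it to the tin.

```bash
python3 -m jog '[[0,0,-0.3,0,0.95],[0,0,-0.7,0,0.95],[0,0,-1,0,0.95]]'
python3 -m jog '[[0,0,-0.3,0,0.95],[0,-0.2,-0.6,0,0.95],[-0.13,-0.6,-0.6,0,0.95],[-0.13,-1,-0.6,0,0.95]]'
python3 -m jog '[[0,-0.5,0,0,0.95],[0,-1,0,0,0.95]]'
python3 -m jog '[[0,-0.5,0,0,0.95],[0,-1,0,0,0.95]]'
python3 -m jog '[[0,-0.5,0,0,0.95],[0,-1,0,0,0.95]]'
python3 -m jog '[[0,-0.4,0,0.2,0.95],[0,-0.87,0,0.39,0.95],[0,-0.87,0,0.39,0.95],[0,-0.87,0,0.39,0.95]]'
python3 - <<'E'
from h import *
s=sensors.state(); print(s['eef_pos'],s['eef_rot'],(np.array(s['eef_pos'][:2])-O)@np.c_[CX,CY]); c,P,D=shot('wrist','w11')
E
```

```text
t: 25.5
eef_pos: [0.5509, -0.3137, 0.079]
eef_rot: [-180.0, 0.0, 3.9]
ft_force: [-0.3, -0.8, -0.1]
finger_gap: 0.0182
gripper_force: 19.9
t: 26.0
eef_pos: [0.5303, -0.2141, 0.1379]
eef_rot: [-180.0, 0.0, 3.8]
ft_force: [1.0, 0.3, 1.0]
finger_gap: 0.0174
gripper_force: 19.9
t: 26.25
eef_pos: [0.5235, -0.1136, 0.1372]
eef_rot: [-179.9, 0.1, 3.9]
ft_force: [0.2, 0.5, 0.8]
finger_gap: 0.0175
gripper_force: 19.9
t: 26.5
eef_pos: [0.5166, -0.0137, 0.1373]
eef_rot: [-180.0, 0.1, 3.9]
ft_force: [0.9, 0.4, -0.6]
finger_gap: 0.0179
gripper_force: 19.9
t: 26.75
eef_pos: [0.5098, 0.0859, 0.1374]
eef_rot: [-180.0, 0.1, 3.9]
ft_force: [0.4, 0.3, -0.2]
finger_gap: 0.0177
gripper_force: 19.9
t: 27.25
eef_pos: [0.5044, 0.1705, 0.1375]
eef_rot: [179.9, 0.1, -7.2]
ft_force: [0.7, 0.3, -0.9]
finger_gap: 0.0179
gripper_force: 19.9
[0.50435286 0.17053535 0.13750539] [ 1.79936385e+02  6.21017012e-02 -7.20522344e+00] [-0.00023379 -0.07016307]
```

View pics/w11.png

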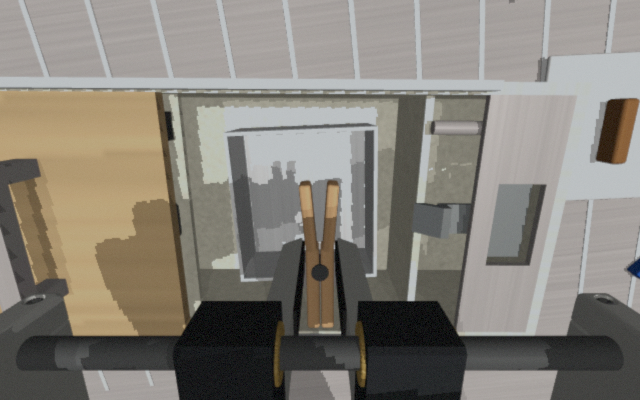

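Peg A is held along x over the tin, whose rim spans about (229–377, 125–277). I check the tin centre from the rim before lowering.

Run:
```python
from h import *
c=cam('wrist'); X=cloud(c,np.load('pics/w11.npy'))
L=lambda u:onplane(c,u,.070)[:2].round(4)
for u in [(229,133),(377,125),(377,274),(241,279)]: print(u,L(u),X[u[1]+1,u[0]].round(3))
m=(abs(X[...,2]-.07)<.003)&(np.mgrid[:400,:640][1]<420)&(np.mgrid[:400,:640][1]>200); q=X[m][:,:2]; q=q[(abs(q-np.array([.506,.186]))<.085).all(1)]
print(len(q),cv2.minAreaRect((q*1000).astype(np.float32)))
```

```text
(229, 133) [0.5766 0.2363] [0.576 0.237 0.069]
(377, 125) [0.5677 0.1164] [0.567 0.116 0.07 ]
(377, 274) [0.4337 0.1266] [0.405 0.121 0.022]
(241, 279) [0.4446 0.2525] [0.443 0.253 0.07 ]
2175 ((505.96051025390625, 185.92477416992188), (169.225830078125, 170.00282287597656), 89.95072174072266)
```

```bash
python3 -m jog '[[0,0,0.3,0,0.95],[0,0,0.6,0,0.95],[0,0,0.9,0,0.95],[0,0,1,0,0.95]]'
python3 -m jog '[[0,0,0.1,0,0.95],[0,0,0.22,0,0.95],[0,0,0.22,0,0.95],[0,0,0.22,0,0.7],[0,0,0.22,0,0.65],[0,0,0.22,0,0.65],[0,0,0.22,0,0.65]]'
python3 -m jog '[[0,0,-0.4,0,0.65],[0,0,-0.8,0,0.5],[0,0,-1,0,0.4],[0,0,-1,0,0.4]]'
python3 - <<'E'
from h import *
s=sensors.state(); print(s['eef_pos'],s['eef_rot']); c,P,D=shot('wrist','w12')
for n in ('scene','side'):print(n); [print(*o) for o in pegs(n,n+'12')]
E
```

```text
t: 27.8
eef_pos: [0.5033, 0.1692, 0.0359]
eef_rot: [179.9, 0.2, -7.4]
ft_force: [0.1, -0.3, -0.4]
finger_gap: 0.0178
gripper_force: 19.9
t: 28.68
eef_pos: [0.5049, 0.1711, 0.0164]
eef_rot: [-180.0, -0.0, -7.3]
ft_force: [0.5, 0.1, -1.0]
finger_gap: 0.0328
gripper_force: 0.0
t: 29.18
eef_pos: [0.5062, 0.1714, 0.1185]
eef_rot: [-179.9, -0.3, -7.3]
ft_force: [0.9, -0.1, 0.0]
finger_gap: 0.0555
gripper_force: 0.0
[0.50621462 0.17135752 0.11846336] [-179.90562993   -0.2666102    -7.25610703]
scene
[ 0.4187 -0.313 ] [22. 95.] 10.4 [197. 258.]
side
[ 0.4221 -0.312 ] [24. 87.] 6.3 [282. 342.]
[0.5026 0.1861] [16. 88.] 176.6 [318. 202.]
```

View pics/w12.png

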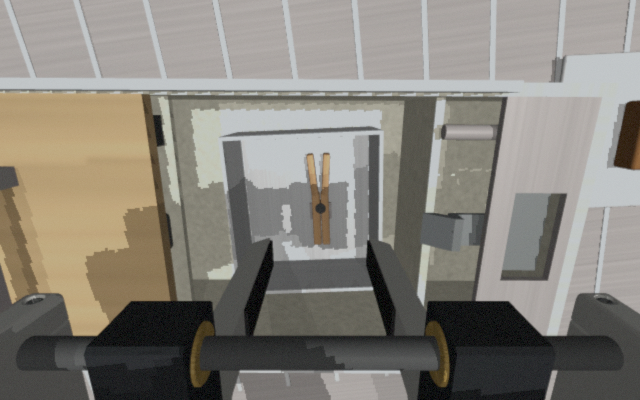

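Peg A lies flat in the tin at (320,200). Now peg B.

```bash
python3 -m jog '[[0,0.4,0,0,0.4],[-0.1,0.8,0,0,0.4],[-0.23,1,0,0,0.4]]'
python3 -m jog '[[0,0.5,0,0,0.4],[0,1,0,0,0.4]]'
python3 -m jog '[[0,0.5,0,0,0.4],[0,1,0,0,0.4]]'
python3 -m jog '[[0,0.5,0,0,0.4],[0,1,0,0,0.4]]'
python3 -m jog '[[0,0.4,0.1,-0.2,0.4],[0,0.9,0.3,-0.53,0.4],[0,0.9,0.3,-0.53,0.4],[0,0.9,0.3,-0.53,0.4]]'
python3 - <<'E'
from h import *
s=sensors.state(); print(s['eef_pos'],s['eef_rot'])
for o in pegs('wrist','w13',.012): print(*o, tool([*o[0],0],s))
E
```

```text
t: 29.7
eef_pos: [0.4677, 0.0731, 0.1141]
eef_rot: [179.9, 0.2, -7.3]
ft_force: [0.8, 0.5, 0.8]
finger_gap: 0.0565
gripper_force: 0.0
t: 29.95
eef_pos: [0.4553, -0.0253, 0.1145]
eef_rot: [-180.0, 0.2, -7.2]
ft_force: [-0.1, 0.2, -0.5]
finger_gap: 0.0564
gripper_force: 0.0
t: 30.2
eef_pos: [0.4427, -0.1248, 0.1145]
eef_rot: [-180.0, 0.2, -7.3]
ft_force: [0.0, -0.2, 0.1]
finger_gap: 0.0565
gripper_force: 0.0
t: 30.45
eef_pos: [0.4301, -0.2239, 0.1144]
eef_rot: [-179.9, 0.1, -7.3]
ft_force: [0.7, -0.0, 0.6]
finger_gap: 0.0565
gripper_force: 0.0
t: 30.95
eef_pos: [0.4194, -0.3113, 0.0849]
eef_rot: [-179.8, 0.1, 7.8]
ft_force: [-0.2, -0.0, 0.5]
finger_gap: 0.0568
gripper_force: 0.0
[ 0.41944818 -0.31126072  0.08488728] [-1.79848550e+02  7.72551795e-02  7.84119352e+00]
[ 0.4232 -0.3111] [20. 89.] 7.9 [322. 193.] [0.039 0.006 0.849]
[ 0.5275 -0.1124] [ 5. 54.] 175.1 [84. 37.] [ 1.343 -1.82   0.852]
```

```bash
python3 -m jog '[[0.03,0,0.3,0,0.4],[0.03,0,0.6,0,0.4],[0.03,0,0.8,0,0.4],[0.03,0,0.9,0,0.4],[0.03,0,1,0,0.4],[0.03,0,1,0,0.4]]'
python3 -m jog '[[0,0,0.06,0,0.5],[0,0,0.06,0,0.7],[0,0,0.06,0,0.9],[0,0,0.06,0,0.95],[0,0,0.06,0,0.95],[0,0,0.06,0,0.95],[0,0,0.06,0,0.95],[0,0,0.06,0,0.95]]' 20
```

```text
t: 31.75
eef_pos: [0.423, -0.3113, -0.0139]
eef_rot: [-180.0, 0.0, 7.9]
ft_force: [-0.7, 0.1, -0.0]
finger_gap: 0.0563
gripper_force: 0.0
t: 32.75
eef_pos: [0.4231, -0.312, -0.0195]
eef_rot: [180.0, -0.0, 7.9]
ft_force: [0.2, -0.4, 2.1]
finger_gap: 0.0181
gripper_force: 20.0
```

```bash
python3 -m jog '[[0,0,-0.3,0,0.95],[0,0,-0.7,0,0.95],[0,0,-1,0,0.95]]'
python3 -m jog '[[0,0,-0.3,0,0.95],[0.2,-0.3,-0.58,0,0.95],[0.4,-0.7,-0.58,0,0.95],[0.56,-1,-0.58,0,0.95]]'
python3 -m jog '[[0.25,-0.25,0,0,0.95],[0.5,-0.5,0,0,0.95],[0.75,-0.75,0,0,0.95],[1,-1,0,0,0.95]]'
python3 -m jog '[[0,-0.5,0,0,0.95],[0,-1,0,0,0.95]]'
python3 -m jog '[[0,-0.5,0,0,0.95],[0,-1,0,0,0.95]]'
python3 -m jog '[[0,-0.5,0,0.2,0.95],[0,-1,0,0.45,0.95],[0,-1,0,0.45,0.95],[0,-1,0,0.45,0.95]]'
python3 -c "
from h import *
s=sensors.state(); print(tool([*C(0,-.035),.016]),(np.array(s['eef_pos'][:2])-O)@np.c_[CX,CY])"
```

```text
t: 33.12
eef_pos: [0.4232, -0.3117, 0.0815]
eef_rot: [180.0, -0.0, 7.9]
ft_force: [-0.3, -0.7, -0.8]
finger_gap: 0.018
gripper_force: 20.0
t: 33.62
eef_pos: [0.4651, -0.2035, 0.1385]
eef_rot: [-180.0, -0.0, 7.9]
ft_force: [-0.2, 0.4, -0.6]
finger_gap: 0.0178
gripper_force: 20.0
t: 34.12
eef_pos: [0.5502, -0.091, 0.1377]
eef_rot: [-180.0, 0.0, 7.9]
ft_force: [0.8, 0.5, 0.2]
finger_gap: 0.0177
gripper_force: 20.0
t: 34.38
eef_pos: [0.5358, 0.0084, 0.1374]
eef_rot: [-180.0, 0.1, 7.9]
ft_force: [0.2, 0.3, 0.1]
finger_gap: 0.0177
gripper_force: 20.0
t: 34.62
eef_pos: [0.5216, 0.1076, 0.1378]
eef_rot: [-180.0, 0.0, 7.9]
ft_force: [0.5, 0.3, -0.3]
finger_gap: 0.0176
gripper_force: 20.0
t: 35.12
eef_pos: [0.5083, 0.2046, 0.1378]
eef_rot: [179.9, 0.0, -4.9]
ft_force: [-0.5, -0.3, 1.0]
finger_gap: 0.0177
gripper_force: 20.0
[ 0.007 -0.009  1.217] [-0.00061536 -0.03585606]
```

```bash
python3 -m jog '[[0,0,0.3,0,0.95],[0,0,0.6,0,0.95],[0,0,0.9,0,0.95],[0,0,1,0,0.95]]'
python3 -m jog '[[0,0,0.1,0,0.95],[0,0,0.2,0,0.95],[0,0,0.2,0,0.95],[0,0,0.2,0,0.75],[0,0,0.2,0,0.7],[0,0,0.2,0,0.7],[0,0,0.2,0,0.7]]'
python3 -m jog '[[0,0,-0.4,0,0.65],[0,0,-0.8,0,0.5],[0,0,-1,0,0],[0,0,-1,0,0]]'
python3 - <<'E'
from h import *
s=sensors.state(); print(s['eef_pos'],s['eef_rot']); c,P,D=shot('wrist','w14')
for n in ('scene','side'):print(n); [print(*o) for o in pegs(n,n+'14')]
E
```

```text
t: 35.62
eef_pos: [0.5073, 0.2029, 0.0359]
eef_rot: [179.9, 0.2, -5.1]
ft_force: [-0.2, 0.4, -0.2]
finger_gap: 0.0177
gripper_force: 20.0
t: 36.5
eef_pos: [0.5087, 0.205, 0.0184]
eef_rot: [-180.0, -0.0, -5.0]
ft_force: [0.1, -0.4, 0.8]
finger_gap: 0.0282
gripper_force: 0.0
t: 37.0
eef_pos: [0.51, 0.2054, 0.1205]
eef_rot: [-179.9, -0.3, -5.0]
ft_force: [-0.2, 0.8, -0.5]
finger_gap: 0.0594
gripper_force: 0.0
[0.51000065 0.20540342 0.1204843 ] [-179.90285172   -0.26347806   -4.96619364]
scene
side
[0.5039 0.2034] [51. 90.] 177.4 [319. 198.]
```

```bash
python3 -c "
import cv2,numpy as np
cv2.imwrite('pics/m14.png',np.vstack([np.hstack([cv2.resize(cv2.imread('pics/w14.png'),(400,250)),cv2.resize(cv2.imread('pics/scene14.png'),(400,250))]),cv2.resize(cv2.imread('pics/side14.png')[40:,:560],(800,350))[:]]))"
```

```text
(no output)
```

View pics/m14.png

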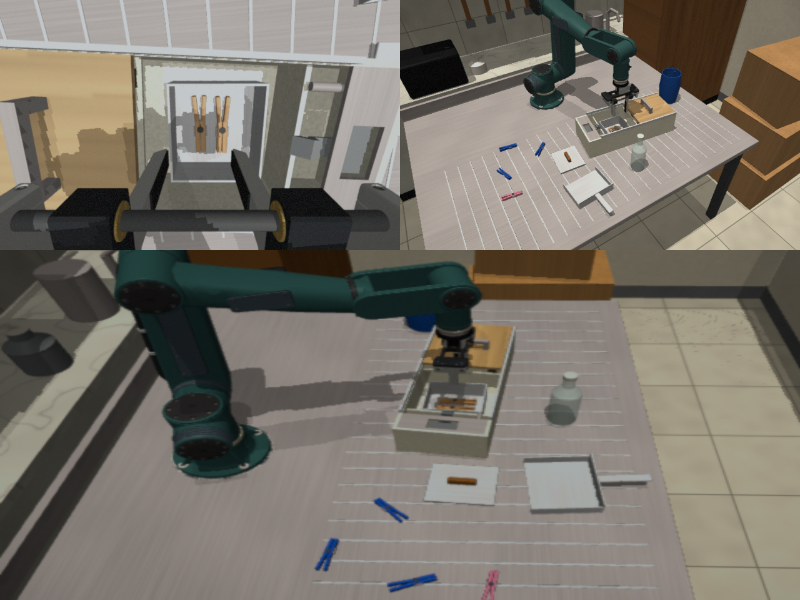

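Both pegs lie in the tin and no wooden peg is left elsewhere. The lid is undisturbed at (461,482) in the side panel. I return to the lid.

```bash
python3 -m jog '[[0.1,0.4,0,0,0],[0.3,0.8,0,0,0],[0.5,1,0,0,0]]'
python3 -m jog '[[0,0.5,0,0,0],[0,1,0,0,0]]'
python3 -m jog '[[0,0.5,0,0,0],[0,1,0.1,0,0],[0,1.0,0.3,0,0],[0,1.0,0.3,0,0]]'
python3 -m jog '[[0,0.19,0,0,0],[0,0.19,0,0,0],[0,0.19,0,0,0]]'
cat > bar.py <<'E'
from h import *
import sys
s=sensors.state(); c,P,D=shot('wrist',sys.argv[1]); X=cloud(c,D); z=float(sys.argv[2]); h=cv2.cvtColor(P,cv2.COLOR_RGB2HSV)
m=(h[...,0]<16)&(h[...,1]>110)&(abs(X[...,2]-z)<.006)
n,l,st,ce=cv2.connectedComponentsWithStats(m.astype(np.uint8)); k=1+np.argmax(st[1:,4]); v,u=np.nonzero(l==k)
g=np.array([onplane(c,q,z)[:2] for q in np.c_[u,v]]); r=cv2.minAreaRect((g*1000).astype(np.float32)); ctr=np.array(r[0])/1000
print(r,s['eef_pos'],s['eef_rot'][2],'tool units',tool([*ctr,0],s))
E
python3 bar.py w15 .035
```

```text
t: 37.52
eef_pos: [0.549, 0.0992, 0.1163]
eef_rot: [179.9, 0.2, -5.0]
ft_force: [0.7, 0.7, -0.6]
finger_gap: 0.0939
gripper_force: 0.0
t: 37.78
eef_pos: [0.54, 0.0003, 0.116]
eef_rot: [180.0, 0.2, -4.9]
ft_force: [-0.3, 0.1, 0.6]
finger_gap: 0.0942
gripper_force: 0.0
t: 38.28
eef_pos: [0.5299, -0.0981, 0.0846]
eef_rot: [-179.9, 0.4, -5.0]
ft_force: [0.6, 0.3, -0.4]
finger_gap: 0.094
gripper_force: 0.0
t: 38.65
eef_pos: [0.5312, -0.1171, 0.0889]
eef_rot: [180.0, -0.1, -5.0]
ft_force: [0.0, 0.6, 0.0]
finger_gap: 0.0939
gripper_force: 0.0
((531.8711547851562, -115.8749008178711), (12.576482772827148, 58.2359504699707), 85.43598175048828) [ 0.53120516 -0.11714092  0.08890465] -4.962000378074766 tool units [ 0.004 -0.013  0.889]
```

```bash
python3 -m jog '[[0.01,-0.01,0.3,0,0],[0.01,-0.01,0.6,0,0.3],[0.01,-0.01,0.8,0,0.4],[0.01,-0.01,0.9,0,0.5],[0.01,-0.01,0.95,0,0.6],[0.01,-0.01,0.95,0,0.7],[0.01,-0.01,0.95,0,0.8],[0.01,-0.01,0.95,0,0.95]]' 35
python3 -m jog '[[0,0,0,0,0.97],[0,0,0,0,0.97],[0,0,0,0,0.97],[0,0,0,0,0.97],[0,0,0,0,0.97],[0,0,0,0,0.97],[0,0,0,0,0.97]]'
```

```text
t: 39.7
eef_pos: [0.5324, -0.1164, -0.006]
eef_rot: [180.0, -0.1, -5.0]
ft_force: [-0.7, -0.1, 0.9]
finger_gap: 0.0273
gripper_force: 0.0
t: 40.58
eef_pos: [0.5321, -0.1166, -0.0064]
eef_rot: [180.0, -0.0, -5.0]
ft_force: [-0.2, -1.5, 4.6]
finger_gap: 0.0137
gripper_force: 35.0
```

```bash
python3 -m jog '[[0,0,-0.3,0,0.97],[0,0,-0.7,0,0.97],[0,0,-1,0,0.97]]'
python3 -m jog '[[0,0,-0.3,0,0.97],[-0.1,-0.2,-0.6,0,0.97],[-0.3,-0.6,-0.6,0,0.97],[-0.52,-1,-0.6,0,0.97]]'
python3 -m jog '[[0,-0.4,0,0,0.97],[0,-0.8,0,0,0.97],[0,-1,0,0,0.97]]'
python3 -m jog '[[0,-0.4,0,0,0.97],[0,-0.8,0,0,0.97],[0,-0.99,0,0,0.97],[0,-0.99,0,0,0.97],[0,-0.99,0,0,0.97]]'
python3 - <<'E'
from h import *
s=sensors.state(); s['eef_pos']=np.array([0.51000065,0.20540342,0.1204843]); s['eef_rot']=np.array([-179.90285,-.26348,-4.96619])
c=cam('wrist',s); X=cloud(c,np.load('pics/w14.npy'))
th=np.radians(-4.4); ax=np.array([np.cos(th),np.sin(th)]); ay=np.array([-np.sin(th),np.cos(th)]); q=X[...,:2]-np.array([.5063,.186]); a=q@ax; b=q@ay
z=X[...,2]; rim=(abs(z-.07)<.003)
for name,m,co in (('+x',(a>.05)&(a<.08)&(abs(b)<.045),a),('+y',(b>.05)&(b<.075)&(a>-.03)&(a<.05),b),('-y',(b<-.05)&(b>-.075)&(a>-.03)&(a<.05),b),('-x',(a<-.055)&(a>-.08)&(abs(b)<.045),a)):
    w=co[m&rim]; print(name,len(w),np.percentile(w,[5,50,95]).round(4) if len(w) else '')
s=sensors.state();print(s['eef_pos'],s['eef_rot'])
E
python3 bar.py w16 .197
```

```text
t: 40.95
eef_pos: [0.5316, -0.1154, 0.0934]
eef_rot: [-179.9, 0.0, -5.0]
ft_force: [0.0, 0.3, -1.0]
finger_gap: 0.0136
gripper_force: 35.0
t: 41.45
eef_pos: [0.4879, -0.0105, 0.1523]
eef_rot: [-179.9, 0.1, -5.0]
ft_force: [0.4, 0.2, -1.4]
finger_gap: 0.0137
gripper_force: 35.0
t: 41.82
eef_pos: [0.4962, 0.0901, 0.1517]
eef_rot: [-179.9, 0.2, -4.8]
ft_force: [0.9, -0.1, -1.5]
finger_gap: 0.014
gripper_force: 35.0
t: 42.45
eef_pos: [0.5058, 0.1851, 0.1528]
eef_rot: [179.9, 0.0, -5.0]
ft_force: [-0.3, 0.0, -1.3]
finger_gap: 0.0138
gripper_force: 35.0
+x 466 [0.0634 0.0648 0.0662]
+y 394 [0.0586 0.06   0.0615]
-y 456 [-0.0641 -0.0623 -0.061 ]
-x 408 [-0.0697 -0.0676 -0.0662]
[0.50576511 0.18509285 0.15283229] [ 1.79945090e+02  3.65647564e-02 -5.01681993e+00]
((507.1610107421875, 186.54391479492188), (13.903826713562012, 57.763004302978516), 85.63350677490234) [0.50576511 0.18509285 0.15283229] -5.016819928787776 tool units [ 0.014 -0.017  1.528]
```

Rim edges put the tin centre about 1.5 mm off the lid's current spot, well within the 6 mm play. I lower.

```bash
python3 -m jog '[[-0.01,0.01,0.2,0,0.97],[-0.01,0.01,0.4,0,0.97],[-0.01,0.01,0.6,0,0.97],[-0.01,0.01,0.75,0,0.97],[-0.01,0.01,0.82,0,0.97],[-0.01,0.01,0.87,0,0.97],[-0.01,0.01,0.92,0,0.97],[-0.01,0.01,0.92,0,0.97]]'
python3 -m jog '[[0,0,0.02,0,0.97],[0,0,0.04,0,0.97],[0,0,0.05,0,0.97],[0,0,0.05,0,0.97]]'
```

```text
t: 43.5
eef_pos: [0.5048, 0.1853, 0.0611]
eef_rot: [180.0, 0.0, -5.0]
ft_force: [0.8, 0.5, -1.3]
finger_gap: 0.0138
gripper_force: 35.0
t: 44.0
eef_pos: [0.5048, 0.1852, 0.0561]
eef_rot: [180.0, 0.0, -5.0]
ft_force: [-0.1, -0.9, -2.2]
finger_gap: 0.0135
gripper_force: 35.0
```

Still carrying its weight just above seat. I touch down 1 mm more, release, then lift and look.

```bash
python3 -m jog '[[0,0,0.01,0,0.97],[0,0,0.01,0,0.9],[0,0,0.01,0,0.6],[0,0,0.01,0,0.3],[0,0,0.01,0,0.2],[0,0,0.01,0,0.2],[0,0,0.01,0,0.2]]'
python3 -m jog '[[0,0,-0.3,0,0.3],[0,0,-0.6,0,0.3],[0,0,-0.9,0,0.3],[0,0,-1,0,0.3],[0,0,-1,0,0.3]]'
python3 bar.py w17 .097
python3 - <<'E'
from h import *
X=cloud(cam('wrist'),np.load('pics/w17.npy')); th=np.radians(-4.7); ax=np.array([np.cos(th),np.sin(th)]); ay=np.array([-np.sin(th),np.cos(th)]); q=X[...,:2]-np.array([.505,.185]); a=q@ax; b=q@ay
for A in (.055,.0,-.03):
  for B in (-.05,-.03,.03,.05):
    m=(abs(a-A)<.008)&(abs(b-B)<.008)&(abs(X[...,2]-.075)<.015); print((A,B),m.sum(),np.median(X[m][:,2]).round(4) if m.any() else '')
E
```

```text
t: 44.88
eef_pos: [0.5049, 0.1852, 0.0552]
eef_rot: [-180.0, -0.0, -5.0]
ft_force: [0.9, 0.7, 1.1]
finger_gap: 0.0604
gripper_force: 0.0
t: 45.5
eef_pos: [0.5051, 0.1853, 0.1554]
eef_rot: [-180.0, -0.1, -5.0]
ft_force: [0.1, 0.5, -0.5]
finger_gap: 0.066
gripper_force: 0.0
((504.7876281738281, 186.70303344726562), (12.374895095825195, 58.3145751953125), 84.68416595458984) [0.50510004 0.18528303 0.15542078] -4.968717137506357 tool units [-0.006 -0.013  1.554]
(0.055, -0.05) 348 0.0736
(0.055, -0.03) 339 0.0737
(0.055, 0.03) 352 0.0736
(0.055, 0.05) 352 0.0736
(0.0, -0.05) 300 0.0738
(0.0, -0.03) 291 0.0738
(0.0, 0.03) 300 0.0738
(0.0, 0.05) 298 0.0738
(-0.03, -0.05) 253 0.074
(-0.03, -0.03) 272 0.0739
(-0.03, 0.03) 275 0.0739
(-0.03, 0.05) 259 0.0739
```

View pics/w17.png

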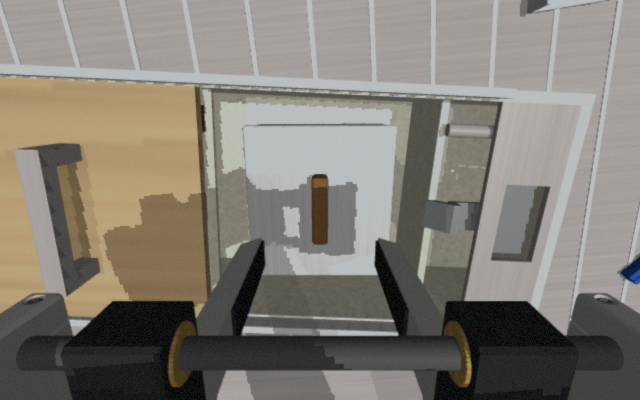

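The lid is level (plate 73.6–74.0 mm at every point sampled) and seated, with the bar at (320,210). Now over the handle to pinch it.

```bash
python3 -m jog '[[0,-0.3,0,0.08,0.2],[0.09,-0.6,0,0.08,0.1],[0.09,-1,0,0.08,0],[0.09,-1,0,0.08,0]]'
python3 -m jog '[[0,-0.4,0,0,0],[0,-0.8,0,0,0],[0,-0.8,0,0,0],[0,-0.8,0,0,0]]'
python3 - <<'E'
from h import *
s=sensors.state(); print(s['eef_pos'],s['eef_rot'],(np.array(s['eef_pos'][:2])-O)@np.c_[CX,CY],s['joint_positions'][5])
c,P,D=shot('wrist','w18'); X=cloud(c,D); m=(abs(X[...,2]-.163)<.003)&(np.mgrid[:400,:640][0]<235); q=X[m][:,:2]-O; q=np.c_[q@CX,q@CY]; q=q[(abs(q[:,0])<.06)&(abs(q[:,1]-.12)<.04)]; print(len(q),np.percentile(q,[2,50,98],axis=0).round(4))
E
```

```text
t: 46.05
eef_pos: [0.5212, 0.2857, 0.1524]
eef_rot: [179.9, 0.2, -7.1]
ft_force: [-0.1, -1.2, -0.0]
finger_gap: 0.0938
gripper_force: 0.0
t: 46.55
eef_pos: [0.5322, 0.3621, 0.154]
eef_rot: [179.9, 0.1, -7.3]
ft_force: [-0.1, -0.3, 0.2]
finger_gap: 0.0939
gripper_force: 0.0
[0.53222187 0.36206895 0.15404902] [ 1.79874691e+02  7.65677074e-02 -7.29370644e+00] [0.00307218 0.12335921] 126.50331836809242
1471 [[0.0092 0.1174]
 [0.0305 0.1238]
 [0.05   0.1306]]
```

Handle at y 0.124 and the tool at 0.123, so it is centred. I descend and pinch.

```bash
python3 -m jog '[[0,0,0.15,0,0.2],[0,0,0.3,0,0.4],[0,0,0.4,0,0.6],[0,0,0.4,0,0.7],[0,0,0.4,0,0.8],[0,0,0.4,0,0.97],[0,0,0.4,0,0.97],[0,0,0.4,0,0.97]]' 30
python3 -m jog '[[0,0,0,0,0.97],[0,0,0,0,0.97],[0,0,0,0,0.97],[0,0,0,0,0.97],[0,0,0,0,0.97]]'
```

```text
t: 47.6
eef_pos: [0.5327, 0.3633, 0.1155]
eef_rot: [180.0, -0.0, -7.3]
ft_force: [-1.8, -8.4, 2.7]
finger_gap: 0.0174
gripper_force: 4.4
t: 48.22
eef_pos: [0.5324, 0.3614, 0.1155]
eef_rot: [179.8, 0.0, -7.3]
ft_force: [-0.9, -4.6, 2.5]
finger_gap: 0.0138
gripper_force: 30.0
```

```bash
python3 -m jog '[[0,0.15,0,0,0.97],[0,0.3,0,0,0.97],[0,0.45,0,0,0.97],[0,0.6,0,0,0.97],[0,0.75,0,0,0.97],[0,0.9,0,0,0.97],[0,1,0,0,0.97]]'
python3 -m jog '[[0,0.15,0,0,0.97],[0,0.3,0,0,0.97],[0,0.45,0,0,0.97],[0,0.6,0,0,0.97],[0,0.7,0,0,0.97],[0,0.8,0,0,0.97],[0,0.85,0,0,0.97],[0,0.85,0,0,0.97]]'
python3 -c "
from h import *
s=sensors.state(); print((np.array(s['eef_pos'][:2])-O)@np.c_[CX,CY],s['eef_rot'])"
```

```text
t: 49.1
eef_pos: [0.5195, 0.2633, 0.1154]
eef_rot: [-180.0, 0.0, -7.3]
ft_force: [-1.3, 1.0, 3.4]
finger_gap: 0.0134
gripper_force: 30.0
t: 50.1
eef_pos: [0.5082, 0.1782, 0.1154]
eef_rot: [179.9, 0.1, -7.3]
ft_force: [-6.4, -1.5, 5.8]
finger_gap: 0.0135
gripper_force: 30.0
[ 0.00256803 -0.06210748] [ 1.79881887e+02  9.48179997e-02 -7.30753858e+00]
```

```bash
python3 -m jog '[[0,0.06,0,0,0.97],[0,0.12,0,0,0.97],[0,0.18,0,0,0.97],[0,0.23,0,0,0.97],[0,0.26,0,0,0.97],[0,0.26,0,0,0.97]]'
python3 -m jog '[[0,0.01,0,0,0.97],[0,0.02,0,0,0.97],[0,0.03,0,0,0.97],[0,0.03,0,0,0.97]]'
python3 -c "
from h import *
s=sensors.state(); print((np.array(s['eef_pos'][:2])-O)@np.c_[CX,CY],s['ft_force'])"
```

```text
t: 50.85
eef_pos: [0.5053, 0.1558, 0.1154]
eef_rot: [-179.8, 0.1, -7.2]
ft_force: [-4.3, 6.7, 4.8]
finger_gap: 0.0138
gripper_force: 30.0
t: 51.35
eef_pos: [0.5047, 0.1519, 0.1154]
eef_rot: [-179.9, 0.1, -7.2]
ft_force: [-5.2, 4.8, 5.6]
finger_gap: 0.0137
gripper_force: 30.0
[ 0.00250095 -0.08856981] [-5.1651405   4.79886967  5.62995748]
```

```bash
python3 -m jog '[[0,0.01,0,0,0.97],[0,0.02,0,0,0.97],[0,0.03,0,0,0.97],[0,0.03,0,0,0.97]]'
python3 -m jog '[[0,0.01,0,0,0.97],[0,0.02,0,0,0.97],[0,0.02,0,0,0.97]]'
python3 -c "
from h import *
s=sensors.state(); print((np.array(s['eef_pos'][:2])-O)@np.c_[CX,CY],s['ft_force'])"
```

```text
t: 51.85
eef_pos: [0.5044, 0.149, 0.1154]
eef_rot: [-179.9, 0.1, -7.2]
ft_force: [-5.1, 4.6, 5.5]
finger_gap: 0.0136
gripper_force: 30.0
t: 52.22
eef_pos: [0.5043, 0.1484, 0.1154]
eef_rot: [-179.7, 0.1, -7.2]
ft_force: [-3.5, 7.7, 4.5]
finger_gap: 0.0137
gripper_force: 30.0
[ 0.00250813 -0.09216713] [-3.51755971  7.71890255  4.46996094]
```

```bash
python3 -m jog '[[0,0.01,0,0,0.97],[0,0.02,0,0,0.97],[0,0.02,0,0,0.97],[0,0.02,0,0,0.97]]'
python3 -c "
from h import *
s=sensors.state(); print((np.array(s['eef_pos'][:2])-O)@np.c_[CX,CY],s['ft_force'])"
```

```text
t: 52.72
eef_pos: [0.5043, 0.1484, 0.1154]
eef_rot: [-179.5, 0.1, -7.1]
ft_force: [-3.3, 12.5, 3.3]
finger_gap: 0.0137
gripper_force: 30.0
[ 0.00251521 -0.09214232] [-3.31755752 12.5375829   3.33599655]
```

Hard against the stop at 12.5 N. I push a touch more, then ease back and see whether the hook holds.

```bash
python3 -m jog '[[0,0.01,0,0,0.97],[0,0.01,0,0,0.97],[0,0.01,0,0,0.97]]'
python3 -m jog '[[0,-0.02,0,0,0.97],[0,-0.05,0,0,0.97],[0,-0.08,0,0,0.97],[0,-0.08,0,0,0.97]]'
python3 -c "
from h import *
s=sensors.state(); print((np.array(s['eef_pos'][:2])-O)@np.c_[CX,CY],s['ft_force'])"
```

```text
t: 53.1
eef_pos: [0.5043, 0.1484, 0.1154]
eef_rot: [-179.4, 0.0, -7.1]
ft_force: [-2.4, 13.9, 2.8]
finger_gap: 0.0134
gripper_force: 30.0
t: 53.6
eef_pos: [0.5045, 0.1504, 0.1154]
eef_rot: [179.9, 0.1, -7.3]
ft_force: [-5.7, 1.5, 4.5]
finger_gap: 0.0134
gripper_force: 30.0
[ 0.00247787 -0.09009986] [-5.7187517   1.54373462  4.45058164]
```

```bash
python3 -m jog '[[0,-0.02,0,0,0.97],[0,-0.04,0,0,0.97],[0,-0.04,0,0,0.97]]'
python3 -c "
from h import *
s=sensors.state(); print((np.array(s['eef_pos'][:2])-O)@np.c_[CX,CY],s['ft_force'])"
```

```text
t: 53.98
eef_pos: [0.5045, 0.1504, 0.1154]
eef_rot: [179.5, 0.1, -7.4]
ft_force: [-7.3, -7.6, 8.0]
finger_gap: 0.0136
gripper_force: 30.0
[ 0.00246076 -0.09014531] [-7.29943043 -7.59411923  8.00600613]
```

Pulling back with 7.6 N doesn't move the door, so the hook has caught. I relax, release, rise and verify.

```bash
python3 -m jog '[[0,0.03,0,0,0.97],[0,0.03,0,0,0.7],[0,0.03,0,0,0.4],[0,0.03,0,0,0.2],[0,0.03,0,0,0.2],[0,0.03,0,0,0.2],[0,0.03,0,0,0.2]]'
python3 -m jog '[[0,0,-0.3,0,0.2],[0,0,-0.6,0,0.2],[0,0,-1,0,0.2],[0,0,-1,0,0.2],[0,0,-1,0,0.2]]'
python3 -m jog '[[-0.3,0,0,0,0.2],[-0.6,0,-0.3,0,0.2],[-0.9,0,-0.6,0,0.2],[-0.9,0,-0.6,0,0.2],[-0.9,0,-0.6,0,0.2]]'
python3 - <<'E'
from h import *
print(handle('scene','s20'))
for n in ('scene','side'):print(n); [print(*o) for o in pegs(n,n+'20')]
c,P,D=shot('wrist','w20'); X=cloud(c,D); q=X[...,:2]-O; a=q@CX;b=q@CY
m=(abs(a)<.02)&(abs(b+.212)<.008); print('pad z',m.sum(),np.median(X[m][:,2]) if m.any() else '')
m=(abs(X[...,2]-.163)<.003)&(abs(a)<.05)&(abs(b+.09)<.05); print('handle y',m.sum(),np.median(b[m]))
E
```

```text
t: 54.85
eef_pos: [0.5057, 0.1522, 0.1152]
eef_rot: [180.0, -0.0, -7.3]
ft_force: [0.0, 0.2, -0.1]
finger_gap: 0.0703
gripper_force: 0.0
t: 55.48
eef_pos: [0.5053, 0.1521, 0.2143]
eef_rot: [180.0, 0.1, -7.3]
ft_force: [0.7, 0.2, -0.2]
finger_gap: 0.0752
gripper_force: 0.0
t: 56.1
eef_pos: [0.4163, 0.1633, 0.2729]
eef_rot: [179.9, 0.1, -7.3]
ft_force: [0.5, 0.5, 0.2]
finger_gap: 0.0752
gripper_force: 0.0
(110, [[-0.0462, -0.0978], [0.0042, -0.0916], [0.0506, -0.0827]])
scene
side
pad z 555 0.10293550920360478
handle y 1699 -0.08897692019733149
```

View pics/side20.png

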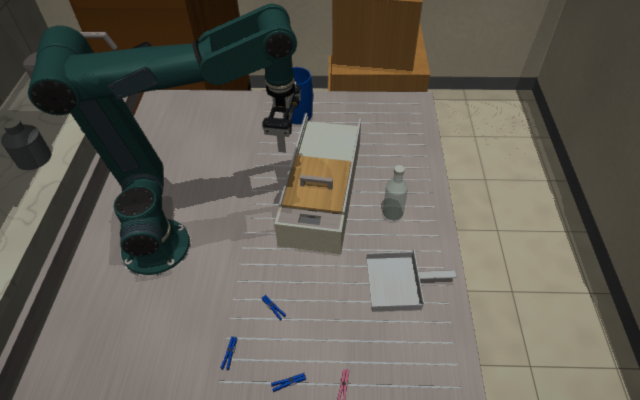

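The side view shows the door shut at (318,182), with the handle back at its locked place and the hook pad up at 103 mm. No wooden pegs remain, and the jug, dustpan and bottle stand where they were.

```bash
python3 -c "
from bench import bot
print(bot.close_job())"
```

```text
the job is handed in; nothing more can be done
None
```

The job is handed in: both loose wooden pegs are in the tin, the lid sits level on it, the door is shut with the hook caught, and the jug, dustpan and bottle were left where they stood.

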